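# Put the test bar in its case, shut the cover and clip the snap hook on the staple

## Robot

A 6-joint arm with a two-finger parallel gripper is mounted at the origin on the work surface. World frame = base frame: x ahead of the robot, y to its left, z up, the work surface at z = 0. Lengths are in mm, angles in rad, forces in N, time in s.
With the tool pointing down it reaches from about 275 to 750 mm from the base axis. Payload 10.2 kg.
Tool frame: the origin (TCP) lies at the centre of the arm's flange, where the gripper is bolted on; the fingertips stand ctrl.tip_reach ahead of it and the grasp point (between the pads) lies 155 mm ahead of it (ctrl.tip_reach is the distance from the TCP to the fingertips, in mm); z points along the fingers, y is the direction in which the jaws open and shut (so a half turn about z gives the same grasp; the last joint's range is limited). The gripper opens to 85 mm and grips with 20 to 120 N. Pads are 22 mm wide; open, the fingers measure 114 mm over their backs; the gripper's body (76 mm by 85 mm) begins 54 mm behind the grasp point. The pads swing forward as they close: fully open they stand 13 mm farther back than shut.
Start: joints at [0.919, 0.313, 1.498, -0, 1.331, -0.223], TCP at [218.298, 477.471, 404.694] pointing down, gripper open.
Joint ranges: [-2.94, 2.94], [-0.97, 2.17], [0.19, 2.56], [-1.23, 4.37], [0.02, 3.11], [-2.88, 2.88]. Speed limits (rad/s): [2.39, 2.39, 3.01, 3.14, 3.14, 3.14].

## Interface

Orientations are given as a unit quaternion [w, x, y, z].
In Python, from rig import ctrl, viewer gives the robot as it stands.
- The arm moves only by the tool drive_tool, never from a script. Its argument "rows" is a list that holds one entry, the list of rows, each a list of 6 numbers: the shift along the world's x, y, z normalised to -1 to 1, where 1 is 0.1 m, then the turn, a rotation vector about the world's x, y, z normalised to -1 to 1, where 1 is 90 degrees. A call has 1 to 10 rows; each row is the pose to reach, as a shift and turn from the pose measured when the call began; what a row does not reach only later rows make up. A row lasts 1/8 s, in which the tool goes at most 62.5 mm and 10.7 degrees, less where a joint would pass 70% of its speed; a pose out of reach is approached as far as the arm can. A call with a number of a shift or a turn outside -1 to 1 is refused whole. A call with a gripper value outside its range is refused whole. "fingers" is the opening, from -1 (shut) to 1 (fully open), set as the call begins (left out, the last holds). The fingers move at their own pace and stop on an object; "force" is the grip in N (left out, the last holds). Time passes only in rows, so rows that repeat a pose let the fingers close. It gives the time, the measured TCP pose, the force and the opening at its end, in the units of the state.
- ctrl.sense(): the state, without advancing time (a new reading comes with each control period).
- viewer.capture(name): name is "scene" or "top"; returns the picture (384x512x3 uint8, red, green, blue); there is no depth.
- viewer.calibration(name): a dict with "mtx" (3x3 intrinsics, pixels), "extrinsics" (4x4, takes a point from camera to world coordinates). Camera axes: x right, y up, looking along -z (the intrinsics and any distortion apply to the point x, -y, -z); pixel columns grow to the right and rows downward; lengths in mm; the calibration is good to about 2 mm. A picture is of the moment at which its call begins. calibration takes no time and is no camera call.
- ctrl.finish_job(): hands the job in, once; it reports no verdict.
The state is a dict: "time_s": time; "joints": joint angles; "dq": joint speeds; "tau": joint torques, N m; "eef_pos": TCP position; "ee_rot": TCP orientation; "force": force on the tool from outside, world axes, zero at the start; "wrist_torque": the same for the moment, N m; "grip_width": opening from 0.0 (shut) to 1.0 (fully open).
Only numpy, scipy, OpenCV 4.12 (cv2) and the standard library are available. Lean on these libraries where they do the work, as an engineer would, in place of code of your own. Each camera call takes 0.05 s, during which the arm holds its last target.

## Task

Put the longest test bar away: lift it out of the drilled plate and lower it - do not drop it - collar down to the rim into the upright tube of the grey storage case. Then shut the hinged cover fully over it, so that the staple stands up through the cover's slot, and push the snap hook's mouth onto the staple's outer leg until the leg is inside and the sprung gate has snapped shut behind it; leave the hook there. Leave everything else where it is.

Things in the scene. Friction and masses are not known exactly. Their poses are not given: they have to be found in the camera images.
- bar_mid (a point): Longest of three upright plain steel test bars (143 mm, 0.36 kg): point on its axis half-way up, 71.5 mm above its foot; z up along the bar. From the foot up: chamfered shaft 20 mm in diameter, 95 mm long; collar 38 mm in diameter, 8 mm thick; dark grip cylinder 24 mm in diameter, 40 mm long.
- plate_top (a point): Middle of the top of the fixed drilled aluminium plate, 100 x 236 mm, 30 mm thick, its long side along this y. Three holes in a row along y at -78, 0 and 78 mm hold the three bars upright, each 20 mm deep with 0.75 mm play around; which bar is in which hole varies.
- bar_collar (a point): Centre of the underside of the longest bar's collar, 95 mm above its foot; it meets the centre of the tube's rim when the bar is fully home.
- bar_grip (a point): Point on the axis of the longest bar's dark grip cylinder (24 mm in diameter), 125 mm above its foot, 22 mm above the collar's top, 18 mm below the bar's top.
- tube_mouth (a point): Centre of the rim of the upright steel tube in the fixed grey case. Bore 22 mm, flared to 29 mm over the top 8 mm, 41 mm outside at the rim, 100 mm deep. The rim is 4 mm above the case's flat ledge, which is 110 mm above the table, 150 mm along x, 230 mm along y; the tube is 30 mm to +y of its middle. Axes are the case's: z up, x along the hinge line, y from the staple to the hinge.
- cover (a joint): Angle (rad) of the case's hinged cover: 0 shut, flat on the ledge; up to 2.0 open. Starts open past upright, stays where left (stiff hinge: 3 to 6 N at cover_press). Aluminium plate 4 mm thick, 110 mm along the hinge, 217 mm long; a hood 66 mm high, 68 mm wide, 33 to 115 mm from the hinge, takes the bar's head; a slot 16 mm wide, 142 to 208 mm from the hinge, drops over the staple.
- cover_hinge (a point): Middle of the cover's hinge line, which runs along the case's x at ledge height, 75 mm from the tube axis towards case +y. It turns with the cover: when shut its axes are the case's; opening turns it about -x (the free end rises and goes over towards case +y).
- cover_press (a point): A place to push on the cover's outer face: 175 mm from the hinge line, 33 mm to the case's +x side of the cover's middle, clear of slot and staple. Turns with the cover: z is the outer face's outward normal (up when shut), -y leads from the hinge to the free end.
- staple_leg (a point): On the axis of the outer leg of the upright steel U-staple fixed on the case's ledge, 125 mm from the tube axis towards case -y; 12 mm above the ledge, 8 mm above the shut cover. The staple is of 8 mm round bar; its inner leg is 50 mm away towards +y, its top 58 mm above the ledge, the window 42 mm wide and 50 mm high. Axes are the case's.
- hook_grip (a point): Middle of the shank (24 mm wide, 16 mm thick, x = -28 to 24 mm) of the loose steel snap hook lying flat on the table, 8 mm above its underside (0.16 kg). x leads to its open mouth, y across, z up. Behind the shank a round end 30 mm wide reaches to x = -45 mm; the fork's tips are at x = 86 mm.
- hook_throat (a point): Middle of the space inside the hook's fork, 50 mm ahead of hook_grip, same axes; a clipped leg lies about here. Fork, from this point: back wall at x = -16 mm, arms 9 mm wide at y = 14 to 23 mm either side, tips at x = 36 mm, sprung gate across the mouth at x = 31 mm. Clipped on, the hook lies flat on the cover along case x, one arm through the staple's window; it may point either way.
- gate (a joint): Angle (rad) of the hook's sprung gate: 0 shut, 1.45 fully swung in. It is hinged on the +y arm and opens inwards only. A leg pushed in midway between the arms opens it with 1 to 6 N; it snaps shut once the leg's axis is no more than about 2 mm ahead of hook_throat (along x).
- stub_mid (a point): Middle of the second test bar, 110 mm long, with a 29 mm thick shaft on a 20 mm foot and the same collar and grip; stands in the same plate. Stays there.
- short_bar_mid (a point): Middle of the shortest test bar, 92 mm long, same form as the second. Stays in the plate.
- bottle: Clear bottle 210 mm tall, 68 mm in diameter, far left of the case; origin under its foot. Stays.
- motor: Black stepper motor 60 x 60 x 90 mm standing on end, shaft up to 112 mm; origin under its middle. Stays.
- step_block: Dark steel stepped clamping block 60 x 30 mm, 50 mm high, near the robot; origin under its middle. Stays.
- driver: Screwdriver with black handle, 190 mm long, lying. Stays.
- square: Steel try square, stock 100 mm, blade 135 mm, lying flat, 16 mm high; origin at the corner end of the stock. Stays.
- cup: Grey plastic cup 74 mm wide, 85 mm high; origin under its foot. Stays.
- spool: Turned steel piece, 60 mm wide foot, 50 mm high. Stays.
Things that resemble listed ones, but are neither listed nor needed, are in the scene too. Leave any red look-alike of the part that bears bar_mid alone. Leave any yellow look-alike of the part that bears hook_grip alone.

How it is judged (in metres and radians):
On the way, in this order (a step that is already met when the one before it is completed fails the run):
1. the longest bar stands in the case's tube with its collar on the rim (distance between bar_collar and tube_mouth below 0.006 m and angle between bar_mid's own z axis and vertical below 0.1 rad), for 0.2 s.
2. the cover is shut over it (value of joint cover below 0.06 rad), for 0.2 s.
3. the staple's outer leg is inside the snap hook and the gate has snapped shut (x of staple_leg in the frame of hook_grip between 0.033 and 0.078 m and y of staple_leg in the frame of hook_grip between -0.014 and 0.014 m and z of staple_leg in the frame of hook_grip between -0.03 and 0.03 m and value of joint gate below 0.12 rad), for 0.2 s.
At the end, for the whole second after the job is handed in: Longest bar upright (0.1 rad) in the tube, collar within 6 mm of the rim's centre; cover shut within 0.06 rad; staple's outer leg inside the snap hook, between its arms, back wall and gate, the gate shut within 0.12 rad; bar and hook released, at rest (under 0.03 m/s) (all of step 1 and all of step 3 and value of joint cover below 0.06 rad and linear speed of each of hook, bar below 0.03 m/s); the robot touches nothing.
It fails at once if the bar is dropped down the tube (faster than 0.7 m/s in or over it) (horizontal distance between bar_mid and tube_mouth below 0.012 m and linear speed of bar above 0.7 m/s).
It fails at once if one of the two other bars or of the bystanders is moved by more than 30 mm (distance of any of stub_mid, short_bar_mid, bottle, motor, step_block, driver, square, cup, spool from where it was at the start of the episode above 0.03 m).
It also fails if it takes over 69 s, if anything falls off the work surface, if the arm or the gripper's body presses on something with over 40 N, if the wrist force passes 120 N, or if a joint passes its speed limit or range.

## Working session

There is one attempt and no reset: what is moved stays moved. The work goes in short steps, Python scripts to look and compute and a tool call to move; the robot and the scene stay as the last step left them, time stands still between calls to the robot, and variables do not carry over. Pictures are saved under pics/ and viewed, and the job is handed in when it is done.

Besides the shell and the picture viewer there is one more tool, called after "Emit:" by a JSON object that holds its "api" and its "payload". drive_tool: Moves the arm, as the interface text tells. Scaled input: -1 to 1 covers 0.1 m each way for a shift and 90 degrees each way for a turn. Its arguments: {"type":"object","properties":{"rows":{"type":"array","items":{"type":"array","items":{"type":"array","items":{"type":"number"}}}},"fingers":{"type":"number"},"force":{"type":"number"}},"required":["rows"]}

```bash
ls; mkdir -p pics; python3 - <<'E'
from rig import ctrl, viewer
import cv2,numpy as np
for n in("scene","top"):
    im=viewer.capture(n); cv2.imwrite(f"pics/{n}0.png",im[:,:,::-1])
    c=viewer.calibration(n); print(n,np.round(c["mtx"],2).tolist(),np.round(c["extrinsics"],4).tolist(),c.keys())
print(ctrl.sense(),ctrl.tip_reach)
E
```

```text
pics
scene [[486.38, 0.0, 249.25], [0.0, 486.38, 185.74], [0.0, 0.0, 1.0]] [[-0.8843, -0.2743, 0.3778, 950.4405], [0.4669, -0.5267, 0.7104, 746.725], [0.0041, 0.8046, 0.5938, 816.6106], [0.0, 0.0, 0.0, 1.0]] dict_keys(['mtx', 'extrinsics'])
top [[379.47, 0.0, 258.19], [0.0, 379.47, 191.4], [0.0, 0.0, 1.0]] [[-0.0054, 0.9819, -0.1893, 342.6778], [-0.9995, -0.0109, -0.0281, -82.3878], [-0.0296, 0.189, 0.9815, 1005.3714], [0.0, 0.0, 0.0, 1.0]] dict_keys(['mtx', 'extrinsics'])
{'time_s': 0.1, 'joints': array([ 9.18619447e-01,  3.13386857e-01,  1.49833521e+00,  2.14184304e-06,
        1.33102932e+00, -2.23400711e-01]), 'dq': array([-0.00183948, -0.00219009, -0.00308869, -0.00111562,  0.00138565,
        0.00136466]), 'tau': array([ 1.53170855e-03, -4.12907052e+01, -2.60141069e+01, -1.94549266e-04,
        3.04886271e-03,  3.22801114e-06]), 'eef_pos': array([218.26458321, 477.44363511, 404.20562569]), 'ee_rot': array([-2.46556879e-04,  2.12749775e-01,  9.77106544e-01, -5.24285075e-04]), 'force': array([0.23996757, 0.63622209, 0.05425047]), 'wrist_torque': array([-0.0219879 ,  0.01502299,  0.010748  ]), 'grip_width': 1.0018007458615477} 173.4
```

View pics/scene0.png

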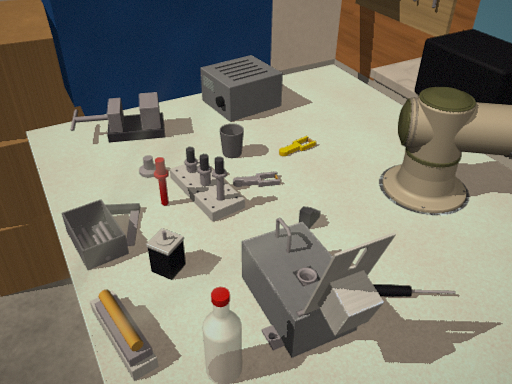

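View pics/top0.png

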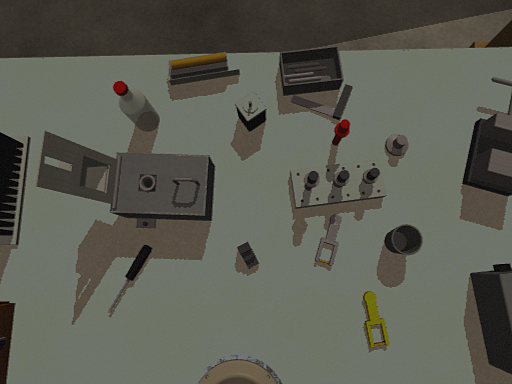

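```bash
cat > h.py <<'E'
import cv2,numpy as np
from rig import ctrl,viewer
from scipy.spatial.transform import Rotation as R
CAL={n:viewer.calibration(n) for n in("scene","top")}
def ray(n,u,v):
    c=CAL[n];K=np.array(c["mtx"]);E=np.array(c["extrinsics"])
    d=np.linalg.inv(K)@[u,v,1]; d=np.array([d[0],-d[1],-d[2]])
    return E[:3,3],E[:3,:3]@d
def atz(n,u,v,z):
    o,d=ray(n,u,v); return o+d*(z-o[2])/d[2]
def proj(n,p):
    c=CAL[n];K=np.array(c["mtx"]);E=np.array(c["extrinsics"])
    q=E[:3,:3].T@(np.array(p,float)-E[:3,3]); q=K@np.array([q[0],-q[1],-q[2]]); return q[:2]/q[2]
def tri(uv1,uv2):
    A=[];b=[]
    for n,uv in(("scene",uv1),("top",uv2)):
        o,d=ray(n,*uv);d=d/np.linalg.norm(d);P=np.eye(3)-np.outer(d,d);A.append(P);b.append(P@o)
    x=np.linalg.lstsq(np.vstack(A),np.hstack(b),rcond=None)[0]
    return x,[np.linalg.norm(A[i]@x-b[i]) for i in(0,1)]
def crop(im,x0,y0,x1,y1,s,name):
    c=cv2.resize(im[y0:y1,x0:x1,::-1],None,fx=s,fy=s,interpolation=cv2.INTER_CUBIC)
    st=10
    for u in range((x0+st-1)//st*st,x1,st):
        cv2.line(c,((u-x0)*s,0),((u-x0)*s,5 if u%50 else 14),(0,255,0),1)
        if u%20==0: cv2.putText(c,str(u),((u-x0)*s+2,14),0,.35,(0,255,0),1)
    for v in range((y0+st-1)//st*st,y1,st):
        cv2.line(c,(0,(v-y0)*s),(5,(v-y0)*s),(0,255,0),1)
        if v%20==0: cv2.putText(c,str(v),(6,(v-y0)*s+10),0,.35,(0,255,0),1)
    cv2.imwrite(f"pics/{name}.png",c)
E
python3 - <<'E'
from h import *
s=cv2.imread("pics/scene0.png")[:,:,::-1];t=cv2.imread("pics/top0.png")[:,:,::-1]
crop(s,130,120,330,230,4,"s_bars"); crop(t,280,150,420,270,5,"t_bars")
crop(s,230,200,390,350,4,"s_case"); crop(t,30,120,230,240,4,"t_case")
E
```

```text
(no output)
```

View pics/s_bars.png

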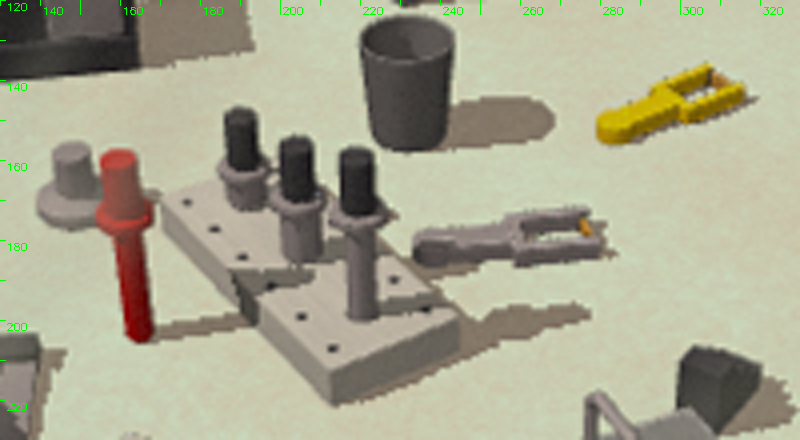

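View pics/t_bars.png

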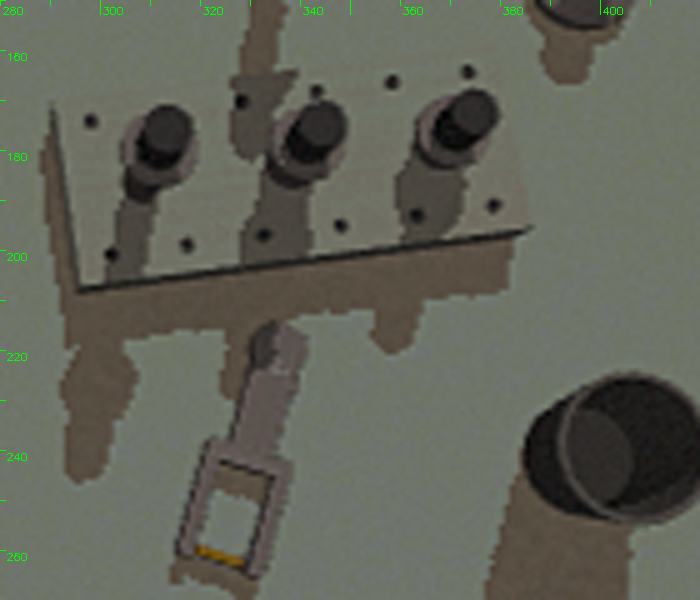

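View pics/s_case.png

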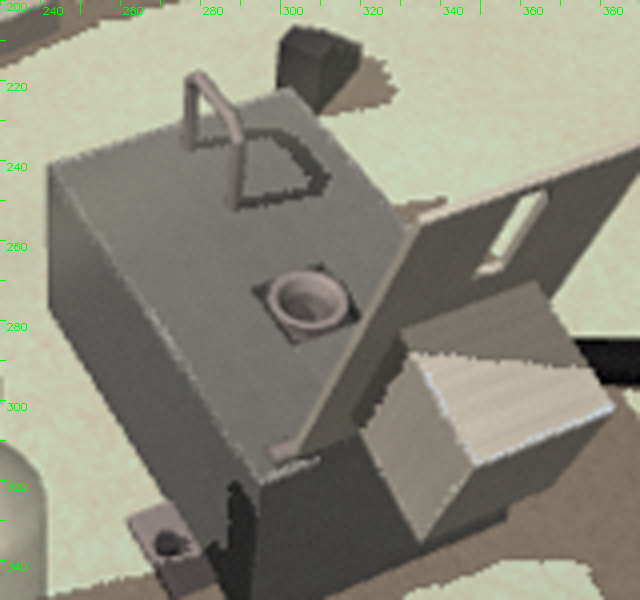

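View pics/t_case.png

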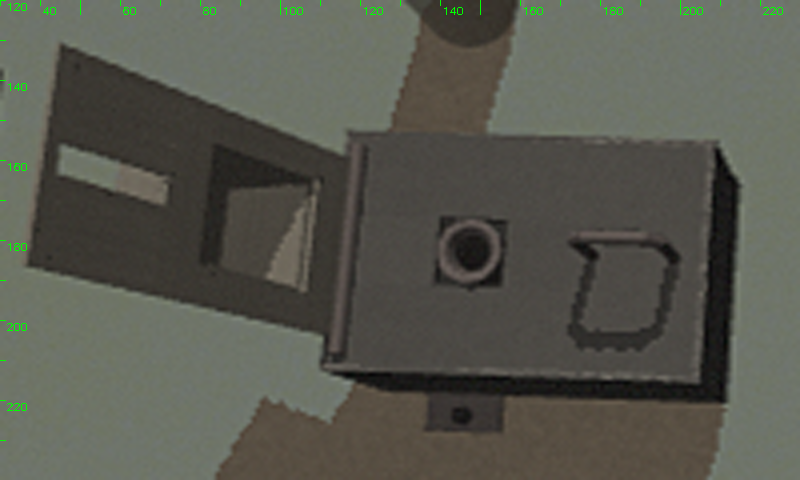

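```bash
cat >> h.py <<'E'
def cc(x0,y0,s,pts): return [((x+.5)/s-.5+x0,(y+.5)/s-.5+y0) for x,y in pts]
E
python3 - <<'E'
from h import *
np.set_printoptions(precision=1,suppress=True)
tb=lambda *p:cc(280,150,5,p); sb=lambda *p:cc(130,120,4,p)
print("bar top T",atz("top",*tb((171,124))[0],153),"S",atz("scene",*sb((357,154))[0],153),tri(sb((357,154))[0],tb((171,124))[0]))
print("collar T",atz("top",*tb((160,147))[0],113),"S collar",atz("scene",*sb((358,216))[0],109))
print("plate corners T",[atz("top",*p,30) for p in tb((51,104),(79,290),(533,228))])
print("plate corners S",[atz("scene",*p,30) for p in sb((163,208),(333,373),(459,317))])
for n,a in(("mid",(325,123)),("right",(474,110))): print(n,[atz("top",*tb(a)[0],z) for z in(120,102)])
tc=lambda *p:cc(30,120,4,p); sc=lambda *p:cc(230,200,4,p)
print("tube T",atz("top",*tc((470,251))[0],114),"S",atz("scene",*sc((308,299))[0],114))
print("case corners T",[atz("top",*p,110) for p in tc((718,142),(702,382),(322,370),(350,132))])
print("case corners S",[atz("scene",*p,110) for p in sc((49,165),(288,88),(262,480))])
print("staple top T",[atz("top",*p,164) for p in tc((578,237),(668,237))],"leg base",atz("top",*tc((595,257))[0],110),atz("top",*tc((676,261))[0],110))
print("staple S base",[atz("scene",*p,110) for p in sc((191,149),(240,207))],"top",[atz("scene",*p,164) for p in sc((197,76),(236,137))])
print("hook T",[ (p,atz("top",*p,z)) for z,p in zip((8,16,16,16,16,16),tb((280,345),(180,555),(255,577),(210,437),(292,462),(245,450)))])
E
```

```text
bar top T [ 545.4 -186.1  153. ] S [ 541.2 -184.4  153. ] (array([ 543.3, -184.7,  154.1]), [np.float64(2.107375436387107), np.float64(2.107375436387485)])
collar T [ 543.6 -185.3  113. ] S collar [ 543.8 -180.8  109. ]
plate corners T [array([ 586.3, -138.3,   30. ]), array([ 486.9, -150.7,   30. ]), array([ 517. , -385.8,   30. ])]
plate corners S [array([ 616.7, -357. ,   30. ]), array([ 585.6, -134.6,   30. ]), array([ 488.5, -148.9,   30. ])]
mid [array([ 552.8, -263.2,  120. ]), array([ 557.1, -266.8,  102. ])]
right [array([ 558.3, -333.9,  120. ]), array([ 562.7, -339. ,  102. ])]
tube T [539.8 212.5 114. ] S [540.1 215.6 114. ]
case corners T [array([607.5,  63.4, 110. ]), array([459.1,  70.2, 110. ]), array([468.5, 300. , 110. ]), array([617.2, 292.8, 110. ])]
case corners S [array([606.7,  68.3, 110. ]), array([460.3,  74.2, 110. ]), array([616. , 294.6, 110. ])]
staple top T [array([536.2, 134. , 164. ]), array([535.6,  82.2, 164. ])] leg base [536.1 137.  110. ] [533.   87.5 110. ]
staple S base [array([533.6,  92.3, 110. ]), array([533.6, 142.2, 110. ])] top [array([534.4,  95.7, 164. ]), array([541.1, 145.1, 164. ])]
hook T [((335.6, 218.6), array([ 460. , -256.8,    8. ])), ((315.6, 260.6), array([ 351.8, -199.9,   16. ])), ((330.6, 265.0), array([ 340.5, -237.5,   16. ])), ((321.6, 237.0), array([ 411.6, -217.3,   16. ])), ((338.0, 242.0), array([ 398.5, -258.9,   16. ])), ((328.6, 239.6), array([ 404.8, -235.1,   16. ]))]
```

Longest bar: grey one at scene (219,180) / top (312,178). It has a thin shaft and the highest grip, and stands in the +y end hole. The red one at scene (160,185) is the look-alike. The grey hook at top (330,240) is the right one; the yellow at (375,320) is the look-alike. I'll head for the bar now.

Emit:
{"api": "drive_tool", "payload": {"rows": [[[0.25,-0.5,0,0,0,-0.05],[0.49,-1,0,0,0,-0.1]]], "fingers": 1}}

```text
time_s: 0.35
eef_pos: [267.5, 376.3, 403.7]
ee_rot: [-0.0, 0.289, 0.957, -0.001]
force: [1.3, 0.4, -0.4]
grip_width: 1.001
```

Emit:
{"api": "drive_tool", "payload": {"rows": [[[0.25,-0.5,0,0,0,-0.05],[0.49,-1,0,0,0,-0.1]]]}}

```text
time_s: 0.6
eef_pos: [316.9, 274.6, 403.6]
ee_rot: [-0.001, 0.365, 0.931, -0.001]
force: [1.4, 0.4, 0.3]
grip_width: 0.996
```

Emit:
{"api": "drive_tool", "payload": {"rows": [[[0.25,-0.5,0,0,0,-0.05],[0.49,-1,0,0,0,-0.1]]]}}

```text
time_s: 0.85
eef_pos: [366.3, 172.8, 403.5]
ee_rot: [-0.001, 0.438, 0.899, -0.001]
force: [0.3, 0.9, 0.1]
grip_width: 0.999
```

Emit:
{"api": "drive_tool", "payload": {"rows": [[[0.25,-0.5,0,0,0,-0.05],[0.49,-1,0,0,0,-0.1]]]}}

```text
time_s: 1.1
eef_pos: [415.7, 71.0, 403.4]
ee_rot: [-0.001, 0.508, 0.861, -0.001]
force: [0.4, 1.2, -1.1]
grip_width: 0.998
```

Emit:
{"api": "drive_tool", "payload": {"rows": [[[0.25,-0.5,0,0,0,-0.05],[0.49,-1,0,0,0,-0.1]]]}}

```text
time_s: 1.35
eef_pos: [465.2, -31.0, 403.3]
ee_rot: [-0.001, 0.575, 0.818, -0.001]
force: [0.4, 0.7, 1.0]
grip_width: 1.0
```

Emit:
{"api": "drive_tool", "payload": {"rows": [[[0.25,-0.5,0,0,0,-0.05],[0.49,-1,0,0,0,-0.1]]]}}

```text
time_s: 1.6
eef_pos: [514.7, -132.9, 403.0]
ee_rot: [-0.001, 0.639, 0.769, -0.001]
force: [0.7, 0.5, 0.5]
grip_width: 1.001
```

```bash
cat > st.py <<'E'
from h import *
np.set_printoptions(precision=2,suppress=True)
s=ctrl.sense(); q=s["ee_rot"]; r=R.from_quat([q[1],q[2],q[3],q[0]])
y=r.apply([0,1,0]); z=r.apply([0,0,1])
print("t",round(s["time_s"],2),"tcp",s["eef_pos"],"grasp",s["eef_pos"]+155*z,"jaw deg",np.degrees(np.arctan2(y[1],y[0])),"z",z,"F",s["force"],"w",round(s["grip_width"],3),"q",s["joints"])
E
python3 st.py
```

```text
t 1.6 tcp [ 514.69 -132.9   402.97] grasp [ 514.27 -132.8   247.97] jaw deg 10.55874410875679 z [-0.  0. -1.] F [0.67 0.47 0.52] w 1.001 q [-0.47  0.33  1.48 -0.    1.34 -0.66]
```

Emit:
{"api": "drive_tool", "payload": {"rows": [[[0.28,-0.52,0,0,0,-0.036],[0.28,-0.52,-0.35,0,0,-0.036],[0.28,-0.52,-0.7,0,0,-0.036],[0.28,-0.52,-0.7,0,0,-0.036]]]}}

```text
time_s: 2.1
eef_pos: [542.4, -184.8, 330.7]
ee_rot: [-0.004, 0.661, 0.751, -0.001]
force: [0.7, 0.4, 0.4]
grip_width: 0.998
```

```bash
python3 st.py; python3 - <<'E'
from h import *
for n,b in(("scene",(130,90,330,230)),("top",(280,120,420,240))):
    im=viewer.capture(n); crop(im,*b,4 if n=="scene" else 5,n+"1")
E
```

```text
t 2.1 tcp [ 542.37 -184.82  330.68] grasp [ 541.2  -184.26  175.69] jaw deg 7.308347845208711 z [-0.01  0.   -1.  ] F [0.72 0.38 0.42] w 0.998 q [-0.53  0.48  1.45 -0.    1.22 -0.66]
```

View pics/scene1.png

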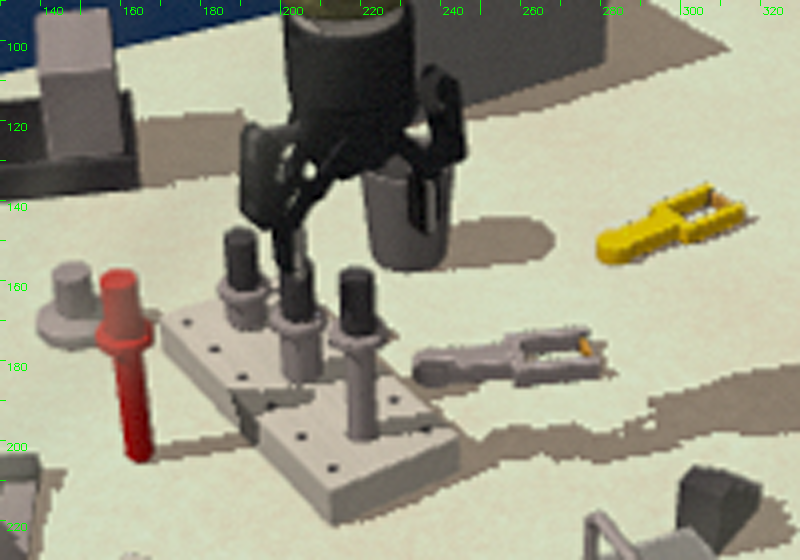

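View pics/top1.png

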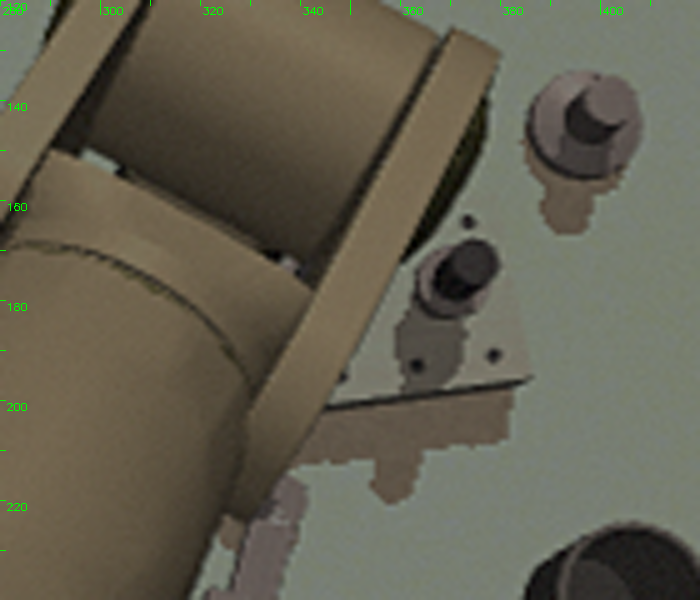

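```bash
python3 st.py; python3 - <<'E'
from h import *
for z in (157,170,176,330): print(z,proj("scene",(541.3,-184.3,z)))
for s in(-1,1):
  for o in(43,57): print(s,o,proj("scene",(541.3+s*o*.99,-184.3+s*o*.127,170)))
E
```

```text
t 2.2 tcp [ 542.9  -184.92  334.13] grasp [ 542.63 -184.9   179.13] jaw deg 7.32966274912629 z [-0.  0. -1.] F [ 1.17 -0.62  0.69] w 1.001 q [-0.53  0.48  1.45 -0.    1.22 -0.66]
157 [218.82292489 156.80291424]
170 [218.64879497 152.37700205]
176 [218.56766941 150.31500939]
330 [216.30640187  92.83969647]
-1 43 [233.14259272 147.1204149 ]
-1 57 [237.75968466 145.44589546]
1 43 [203.66459584 157.81144718]
1 57 [198.67600796 159.62070017]
```

Emit:
{"api": "drive_tool", "payload": {"rows": [[[0,0,-0.2,0,0,0],[0,0,-0.4,0,0,0],[0,0,-0.4,0,0,0],[0,0,-0.4,0,0,0]]]}}

```text
time_s: 2.7
eef_pos: [543.2, -185.0, 295.9]
ee_rot: [0.001, 0.66, 0.751, -0.0]
force: [-0.0, -0.6, 1.1]
grip_width: 1.002
```

Emit:
{"api": "drive_tool", "payload": {"rows": [[[0,0,0,0,0,0],[0,0,0,0,0,0],[0,0,0,0,0,0],[0,0,0,0,0,0],[0,0,0,0,0,0],[0,0,0,0,0,0],[0,0,0,0,0,0]]], "fingers": -1, "force": 50}}

```text
time_s: 3.58
eef_pos: [543.3, -185.1, 296.2]
ee_rot: [0.001, 0.66, 0.751, -0.0]
force: [-1.3, 0.4, 5.3]
grip_width: 0.262
```

```bash
python3 st.py; python3 - <<'E'
from h import *
for n,b in(("scene",(130,90,330,230)),):
    im=viewer.capture(n); crop(im,*b,4 if n=="scene" else 5,n+"2")
E
```

```text
t 3.58 tcp [ 543.25 -185.06  296.2 ] grasp [ 543.41 -185.29  141.2 ] jaw deg 7.337582959204756 z [ 0. -0. -1.] F [-1.25  0.42  5.3 ] w 0.262 q [-0.53  0.52  1.49 -0.    1.13 -0.66]
```

View pics/scene2.png

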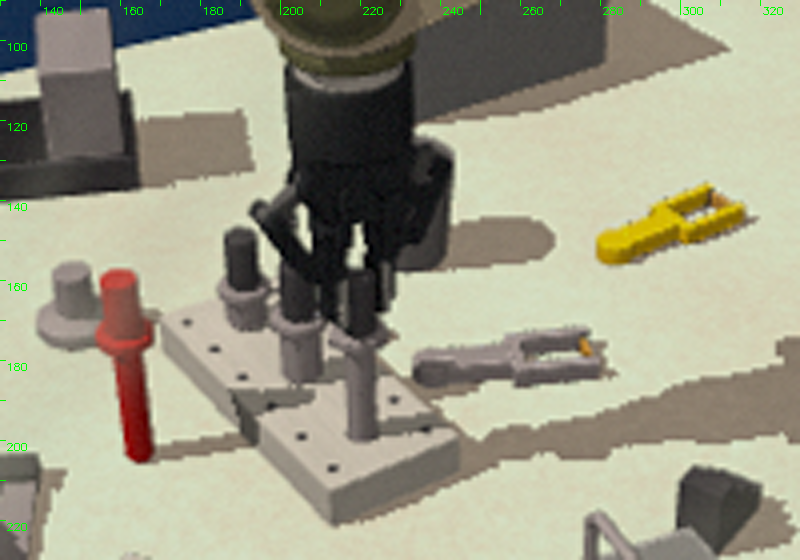

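The fingers hold the dark grip of the longest bar at scene (219,160), opening about 22 mm, and the bar is still upright. I'll lift it.

Emit:
{"api": "drive_tool", "payload": {"rows": [[[0,0,0.1,0,0,0],[0,0,0.25,0,0,0],[0,0,0.6,0,0,0],[0,0,1,0,0,0],[0,0,1,0,0,0]]]}}

```text
time_s: 4.25
eef_pos: [543.3, -185.0, 399.4]
ee_rot: [0.004, 0.66, 0.751, 0.0]
force: [-0.3, -0.4, -4.2]
grip_width: 0.264
```

Emit:
{"api": "drive_tool", "payload": {"rows": [[[0,0,0.4,0,0,0],[0,0,0.84,0,0,0]]]}}

```text
time_s: 4.5
eef_pos: [543.3, -185.0, 482.6]
ee_rot: [0.002, 0.66, 0.751, 0.0]
force: [1.2, -0.8, -4.7]
grip_width: 0.267
```

```bash
python3 st.py; python3 - <<'E'
from h import *
im=viewer.capture("scene"); cv2.imwrite("pics/s3.png",cv2.resize(im[:,:,::-1],None,fx=1.5,fy=1.5))
E
```

```text
t 4.5 tcp [ 543.32 -185.02  482.63] grasp [ 543.81 -185.44  327.63] jaw deg 7.343998064549551 z [ 0. -0. -1.] F [ 1.24 -0.76 -4.67] w 0.267 q [-0.53  0.38  1.2  -0.    1.56 -0.66]
```

View pics/s3.png

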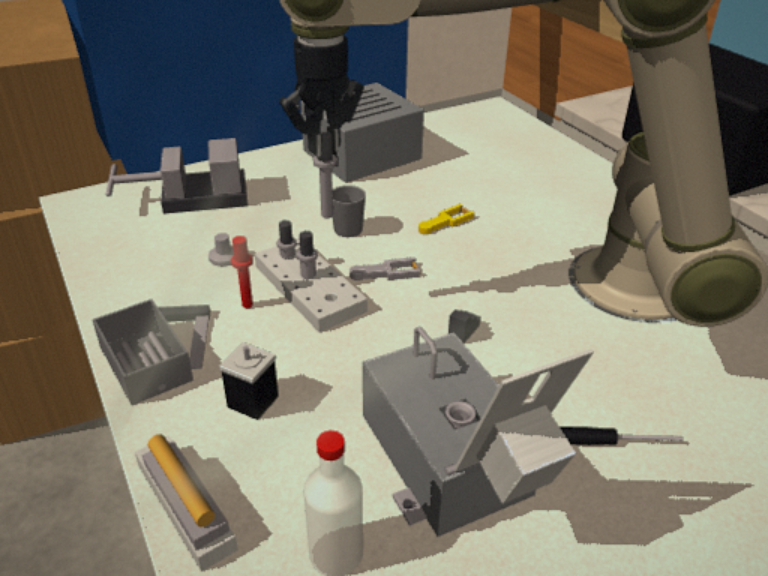

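The bar is out of the plate, hanging upright at (327,200) in the enlarged picture. Next I'll carry it over to the tube.

Emit:
{"api": "drive_tool", "payload": {"rows": [[[0,0.4,0,0,0,-0.02],[0,0.95,0,0,0,-0.05]]]}}

```text
time_s: 4.8
eef_pos: [543.0, -89.5, 487.9]
ee_rot: [0.006, 0.691, 0.723, 0.0]
force: [0.3, 0.5, -4.5]
grip_width: 0.264
```

Emit:
{"api": "drive_tool", "payload": {"rows": [[[0,0.5,0,0,0,-0.03],[0,1,0,0,0,-0.06]]]}}

```text
time_s: 5.05
eef_pos: [542.8, 12.1, 486.0]
ee_rot: [0.005, 0.724, 0.689, -0.001]
force: [1.6, -0.3, -4.1]
grip_width: 0.263
```

Emit:
{"api": "drive_tool", "payload": {"rows": [[[0,0.5,0,0,0,0],[0,1,0,0,0,0]]]}}

```text
time_s: 5.3
eef_pos: [542.7, 113.8, 484.2]
ee_rot: [0.004, 0.724, 0.689, -0.002]
force: [0.6, -0.1, -3.4]
grip_width: 0.264
```

Emit:
{"api": "drive_tool", "payload": {"rows": [[[-0.02,0.4,0,0,0,0],[-0.03,0.8,0,0,0,0],[-0.03,0.9,0,0,0,0],[-0.03,0.9,0,0,0,0],[-0.03,0.9,0,0,0,0]]]}}

```text
time_s: 5.92
eef_pos: [540.0, 202.8, 483.7]
ee_rot: [0.004, 0.725, 0.689, -0.002]
force: [-0.5, 0.1, -5.1]
grip_width: 0.264
```

```bash
python3 st.py
```

```text
t 5.92 tcp [539.95 202.84 483.66] grasp [540.34 201.46 328.67] jaw deg -2.92064735362353 z [ 0.   -0.01 -1.  ] F [-0.45  0.15 -5.09] w 0.264 q [ 0.16  0.39  1.18 -0.01  1.56  0.21]
```

Emit:
{"api": "drive_tool", "payload": {"rows": [[[0,0.11,-0.3,0.006,0.002,0],[0,0.11,-0.68,0.006,0.002,0],[0,0.11,-0.7,0.006,0.002,0],[0,0.11,-0.7,0.006,0.002,0],[0,0.11,-0.7,0.006,0.002,0]]]}}

```text
time_s: 6.55
eef_pos: [540.1, 213.6, 415.4]
ee_rot: [0.0, 0.725, 0.689, 0.001]
force: [-0.9, -0.1, -4.3]
grip_width: 0.264
```

```bash
python3 st.py; python3 - <<'E'
from h import *
im=viewer.capture("scene"); crop(im,230,160,390,310,5,"s4"); im=viewer.capture("top"); crop(im,90,110,250,230,5,"t4")
E
python3 st.py
```

```text
t 6.55 tcp [540.12 213.57 415.41] grasp [540.47 213.73 260.41] jaw deg -2.945689770693814 z [ 0.  0. -1.] F [-0.9  -0.09 -4.33] w 0.264 q [0.17 0.43 1.3  0.   1.41 0.23]
t 6.65 tcp [540.   213.72 414.85] grasp [540.21 213.85 259.85] jaw deg -2.932785969732685 z [ 0.  0. -1.] F [ 0.79  0.47 -4.33] w 0.263 q [0.18 0.43 1.3  0.   1.41 0.23]
```

View pics/s4.png

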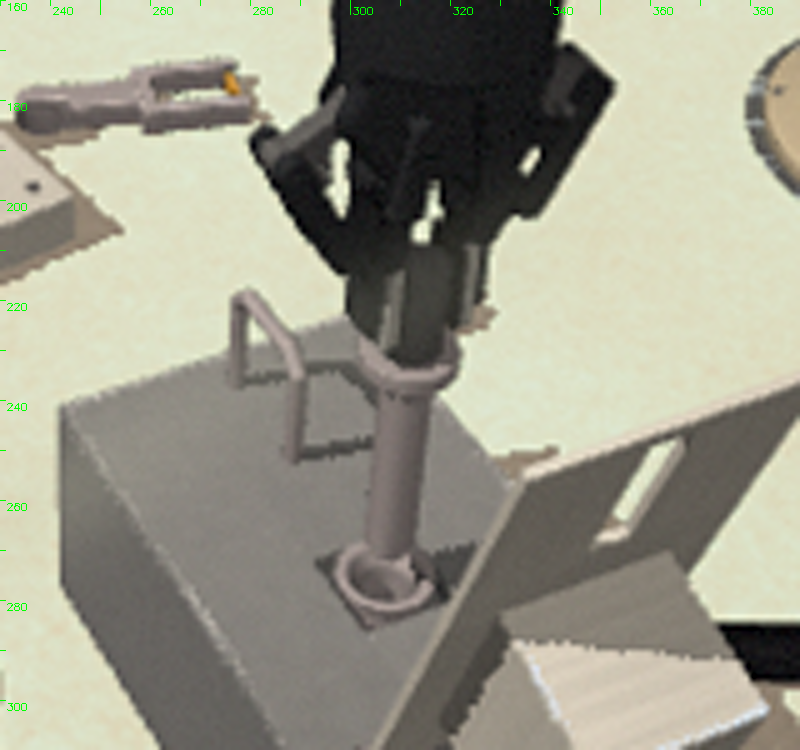

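View pics/t4.png

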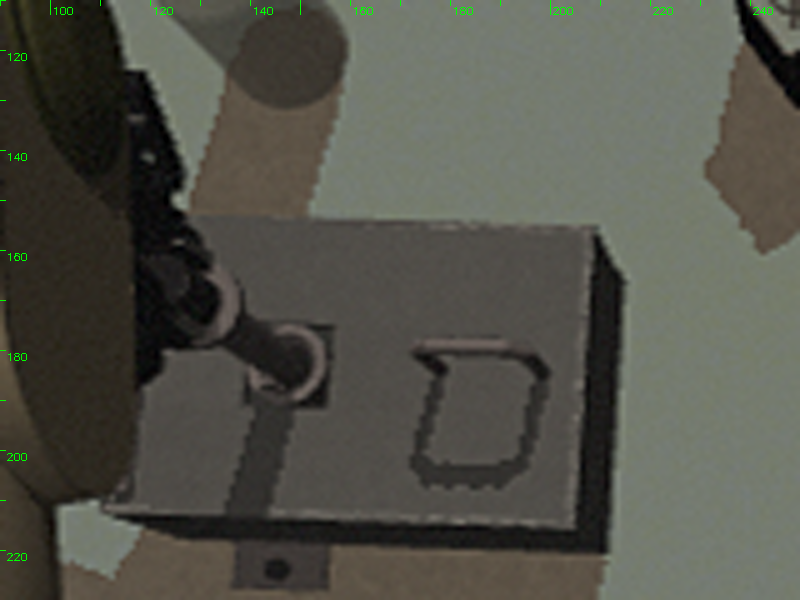

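```bash
python3 - <<'E'
from h import *
np.set_printoptions(precision=1,suppress=True)
f=lambda p,x0,y0:((p+.0-np.array([x0,y0])+.5)*5-.5)
for z in (114,128.7,223.7): print(z,"S",f(proj("scene",(540.2,213.8,z)),230,160),"T",f(proj("top",(540.2,213.8,z)),90,110))
for d in((10,0),(0,10)): print(d,"S",f(proj("scene",(540.2+d[0],213.8+d[1],114)),230,160),"T",f(proj("top",(540.2+d[0],213.8+d[1],114)),90,110))
E
```

```text
114 S [382.4 570.9] T [285.  363.2]
128.7 S [385.2 544.5] T [275.2 356.6]
223.7 S [404.6 360.9] T [203.5 308.7]
(10, 0) S [360.9 579.7] T [286.1 343.1]
(0, 10) S [396.6 587.8] T [264.6 363.4]
```

```bash
python3 - <<'E'
from h import *
im=viewer.capture("scene"); a=im[215:295,280:340,::-1]
im=viewer.capture("top"); b=im[155:215,115:175,::-1]
def gam(x): return (255*(x/255.)**.6).astype(np.uint8)
A=cv2.resize(gam(a),None,fx=7,fy=7,interpolation=cv2.INTER_CUBIC);B=cv2.resize(gam(b),None,fx=7,fy=7,interpolation=cv2.INTER_CUBIC)
o=np.zeros((560,800,3),np.uint8);o[:,:420]=A;o[:420,425:800]=B[:, :375];cv2.imwrite("pics/z5.png",o)
E
```

```text
(no output)
```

View pics/z5.png

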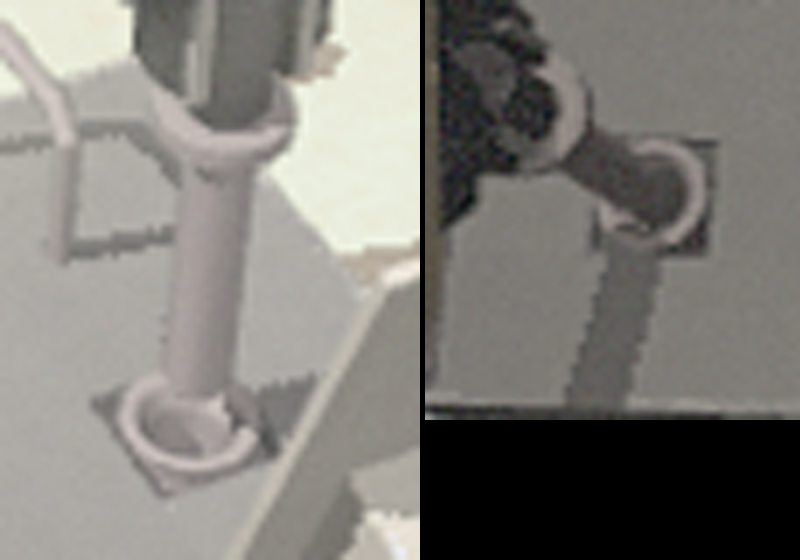

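Emit:
{"api": "drive_tool", "payload": {"rows": [[[0.012,-0.008,0,0,0,0],[0.012,-0.008,-0.08,0,0,0],[0.012,-0.008,-0.17,0,0,0],[0.012,-0.008,-0.17,0,0,0],[0.012,-0.008,-0.17,0,0,0]]]}}

```text
time_s: 7.38
eef_pos: [541.2, 213.0, 397.4]
ee_rot: [-0.0, 0.725, 0.689, 0.0]
force: [-0.1, -0.2, -3.3]
grip_width: 0.268
```

```bash
python3 st.py; python3 - <<'E'
from h import *
im=viewer.capture("scene"); a=im[215:295,280:340,::-1]
im=viewer.capture("top"); b=im[155:215,115:175,::-1]
def gam(x): return (255*(x/255.)**.6).astype(np.uint8)
A=cv2.resize(gam(a),None,fx=7,fy=7,interpolation=cv2.INTER_CUBIC);B=cv2.resize(gam(b),None,fx=7,fy=7,interpolation=cv2.INTER_CUBIC)
o=np.zeros((560,800,3),np.uint8);o[:,:420]=A;o[:420,425:800]=B[:, :375];cv2.imwrite("pics/z6.png",o)
E
```

```text
t 7.38 tcp [541.18 213.04 397.36] grasp [541.26 213.15 242.36] jaw deg -2.922472909432423 z [ 0.  0. -1.] F [-0.11 -0.17 -3.31] w 0.268 q [0.17 0.44 1.33 0.   1.37 0.22]
```

View pics/z6.png

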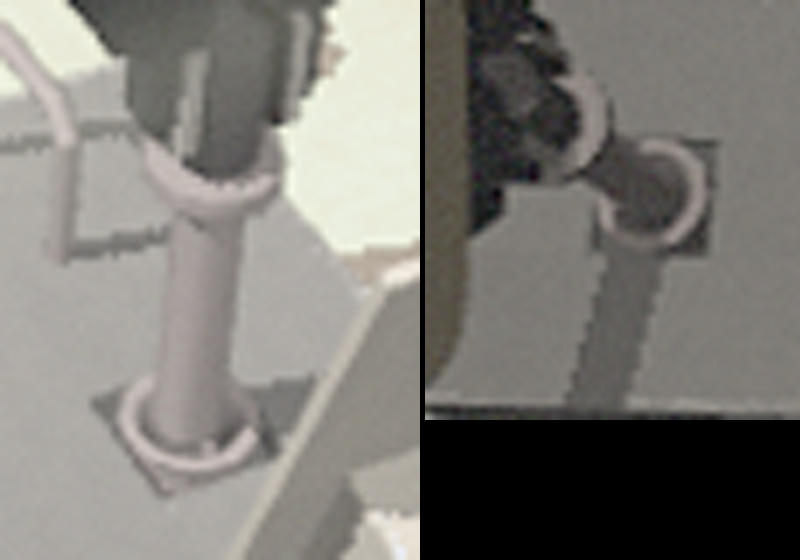

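The foot is now inside the flare and centred: shaft axis u≈187 against rim centre 188 in the left crop. Lowering with force checks.

Emit:
{"api": "drive_tool", "payload": {"rows": [[[0,0,-0.06,0,0,0],[0,0,-0.12,0,0,0],[0,0,-0.18,0,0,0],[0,0,-0.24,0,0,0]]]}}

```text
time_s: 7.98
eef_pos: [541.1, 213.0, 373.0]
ee_rot: [-0.0, 0.725, 0.689, 0.0]
force: [-1.8, -0.5, -2.9]
grip_width: 0.267
```

```bash
python3 st.py
```

```text
t 7.97 tcp [541.07 213.04 372.99] grasp [541.07 213.15 217.99] jaw deg -2.9211760438719283 z [ 0.  0. -1.] F [-1.78 -0.46 -2.85] w 0.267 q [0.17 0.46 1.37 0.   1.31 0.22]
```

Emit:
{"api": "drive_tool", "payload": {"rows": [[[0,0,-0.1,0,0,0],[0,0,-0.22,0,0,0],[0,0,-0.36,0,0,0],[0,0,-0.5,0,0,0],[0,0,-0.6,0,0,0]]]}}

```text
time_s: 8.6
eef_pos: [541.0, 213.0, 311.8]
ee_rot: [-0.0, 0.725, 0.689, -0.0]
force: [-2.9, -0.5, -2.8]
grip_width: 0.27
```

```bash
python3 st.py
```

```text
t 8.6 tcp [541.03 213.03 311.82] grasp [540.93 213.12 156.82] jaw deg -2.9217308754245734 z [-0.  0. -1.] F [-2.94 -0.49 -2.75] w 0.27 q [0.17 0.52 1.45 0.   1.18 0.22]
```

Emit:
{"api": "drive_tool", "payload": {"rows": [[[0,0,-0.02,0,0,0],[0,0,-0.04,0,0,0],[0,0,-0.055,0,0,0],[0,0,-0.065,0,0,0],[0,0,-0.065,0,0,0]]]}}

```text
time_s: 9.22
eef_pos: [541.0, 213.0, 305.4]
ee_rot: [-0.0, 0.725, 0.689, -0.0]
force: [-3.2, 0.2, -3.4]
grip_width: 0.264
```

```bash
python3 st.py
```

```text
t 9.22 tcp [541.01 213.04 305.39] grasp [540.91 213.13 150.39] jaw deg -2.920303962541879 z [-0.  0. -1.] F [-3.23  0.2  -3.42] w 0.264 q [0.17 0.53 1.45 0.   1.16 0.22]
```

Emit:
{"api": "drive_tool", "payload": {"rows": [[[0,0,-0.015,0,0,0],[0,0,-0.025,0,0,0],[0,0,-0.025,0,0,0]]]}}

```text
time_s: 9.6
eef_pos: [540.9, 213.1, 305.2]
ee_rot: [0.0, 0.725, 0.689, 0.001]
force: [-10.3, -1.7, 14.8]
grip_width: 0.259
```

```bash
python3 st.py; python3 - <<'E'
from h import *
im=viewer.capture("scene"); crop(im,230,160,390,310,5,"s7")
E
```

```text
t 9.6 tcp [540.85 213.12 305.19] grasp [540.98 213.22 150.19] jaw deg -2.9048795250806174 z [ 0.  0. -1.] F [-10.33  -1.71  14.78] w 0.259 q [0.17 0.53 1.45 0.   1.16 0.22]
```

View pics/s7.png

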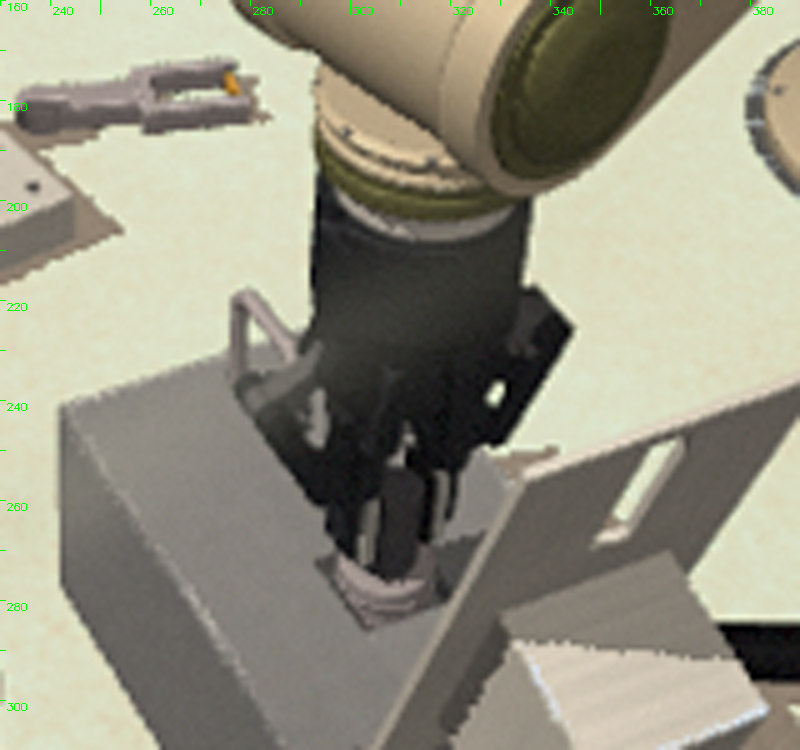

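The collar rests on the rim at (306,276): the upward force reached 15 N at the expected height. I'll open the fingers.

Emit:
{"api": "drive_tool", "payload": {"rows": [[[0,0,0.02,0,0,0],[0,0,0.02,0,0,0],[0,0,0.02,0,0,0],[0,0,0.02,0,0,0],[0,0,0.02,0,0,0]]], "fingers": 1}}

```text
time_s: 10.28
eef_pos: [540.9, 213.1, 307.1]
ee_rot: [0.0, 0.725, 0.689, 0.0]
force: [-0.4, -0.0, -1.2]
grip_width: 0.998
```

Emit:
{"api": "drive_tool", "payload": {"rows": [[[0,0,0.1,0,0,0],[0,0,0.5,0,0,0],[0,0,1,0,0,0]]]}}

```text
time_s: 10.65
eef_pos: [540.7, 213.0, 408.3]
ee_rot: [-0.0, 0.725, 0.689, -0.0]
force: [0.8, -0.2, 0.7]
grip_width: 1.001
```

```bash
python3 st.py; python3 - <<'E'
from h import *
im=viewer.capture("scene"); crop(im,230,160,390,310,5,"s8")
E
```

```text
t 10.65 tcp [540.74 213.03 408.34] grasp [540.66 213.09 253.34] jaw deg -2.9131202264505505 z [-0.  0. -1.] F [ 0.76 -0.21  0.69] w 1.001 q [0.17 0.44 1.31 0.   1.39 0.22]
```

View pics/s8.png

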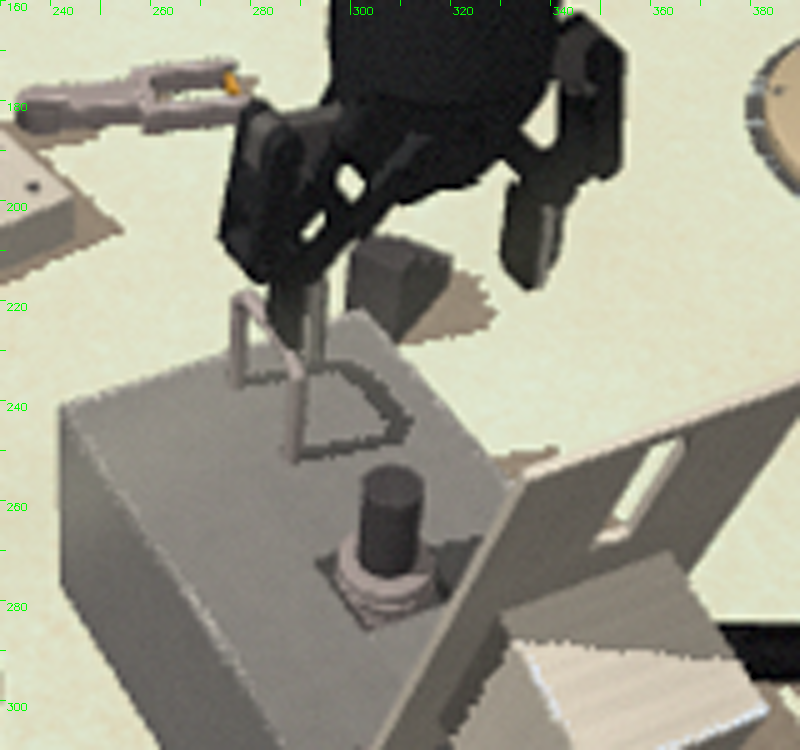

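```bash
python3 - <<'E'
from h import *
from scipy.optimize import least_squares
np.set_printoptions(precision=1,suppress=True)
yaw=np.radians(-2.4); ex=np.array([np.cos(yaw),np.sin(yaw),0]); ey=np.array([-np.sin(yaw),np.cos(yaw),0]); ez=np.array([0,0,1.])
H=np.array([540.2,213.8,110])+75*ey
obs=[("scene",cc(230,200,4,[(418,222)])[0],(55,217)),("top",cc(30,120,4,[(60,43)])[0],(55,217)),("top",cc(30,120,4,[(28,265)])[0],(-55,217))]
def pt(th,a,r,h=0): return H+a*ex+r*(-np.cos(th)*ey+np.sin(th)*ez)+h*(np.sin(th)*ey+np.cos(th)*ez)
for th in np.arange(1.6,2.05,.05):
    print(round(th,2),*[np.array(proj(n,pt(th,*p)))-uv for n,uv,p in obs])
f=lambda v:np.concatenate([np.array(proj(n,pt(v[0],*p)))-uv for n,uv,p in obs])
r=least_squares(f,[1.8]);th=r.x[0];print(th,np.degrees(th),r.fun)
for a in(-33,33): print("edge",pt(th,a,217,4),"press",pt(th,a,175,4))
print(H)
E
```

```text
1.6 [-21.5 -31.3] [27.1 -1.2] [27.4 -0.4]
1.65 [-17.8 -26.8] [21.7 -1.3] [21.9 -0.5]
1.7 [-14.1 -21.9] [16.5 -1.2] [16.5 -0.5]
1.75 [-10.3 -16.7] [11.5 -1. ] [11.4 -0.5]
1.8 [ -6.6 -11.2] [ 6.7 -0.8] [ 6.5 -0.4]
1.85 [-2.8 -5.3] [ 2.2 -0.4] [ 1.9 -0.3]
1.9 [0.9 0.8] [-2.1  0.1] [-2.4 -0.1]
1.95 [4.5 7.2] [-6.   0.6] [-6.4  0.1]
2.0 [ 8.1 13.9] [-9.7  1.2] [-10.1   0.4]
1.8845468708913673 107.976581996661 [-0.3 -1.1 -0.8 -0.1 -1.1 -0.2]
edge [513.3 360.8 315.2] press [512.8 347.9 275.2]
edge [579.3 358.1 315.2] press [578.7 345.1 275.2]
[543.3 288.7 110. ]
```

Bar is home: collar on the rim at (306,276), upright and released. The cover fits an opening of about 108°, with its free edge at y≈361, z≈315. I'll go over and behind it with the fingers shut and the jaw turned along y.

Emit:
{"api": "drive_tool", "payload": {"rows": [[[0,0,0.35,0,0,0.11],[0,0,0.7,0,0,0.22],[0,0,1,0,0,0.33],[0,0,1,0,0,0.44]]], "fingers": -1}}

```text
time_s: 11.2
eef_pos: [540.3, 213.1, 519.3]
ee_rot: [0.003, 0.446, 0.895, 0.007]
force: [0.2, -0.0, -0.3]
grip_width: 0.141
```

Emit:
{"api": "drive_tool", "payload": {"rows": [[[-0.1,0.25,0.05,0,0,0.11],[-0.2,0.5,0.05,0,0,0.22],[-0.28,0.75,0.05,0,0,0.33],[-0.28,1,0.05,0,0,0.44]]]}}

```text
time_s: 11.7
eef_pos: [511.6, 313.9, 525.2]
ee_rot: [0.001, 0.113, 0.994, 0.008]
force: [0.4, -0.1, -0.5]
grip_width: 0.003
```

```bash
python3 st.py; python3 -c "
from rig import ctrl; print(ctrl.tip_reach)"
```

```text
t 11.7 tcp [511.59 313.91 525.2 ] grasp [512.25 316.45 370.23] jaw deg 76.97885843276616 z [ 0.    0.02 -1.  ] F [ 0.36 -0.09 -0.54] w 0.003 q [ 0.35  0.44  1.01  0.01  1.68 -0.99]
173.4
```

Emit:
{"api": "drive_tool", "payload": {"rows": [[[0,0.4,0,-0.01,0.003,0.1],[0,0.8,0,-0.01,0.003,0.118],[0,0.8,-0.3,-0.01,0.003,0.118],[0,0.8,-0.6,-0.01,0.003,0.118],[0,0.8,-0.6,-0.01,0.003,0.118]]]}}

```text
time_s: 12.32
eef_pos: [511.6, 394.0, 463.8]
ee_rot: [-0.003, 0.021, 1.0, -0.001]
force: [-0.0, 0.6, 0.3]
grip_width: 0.0
```

```bash
python3 st.py; python3 - <<'E'
from h import *
im=viewer.capture("scene"); crop(im,260,100,460,250,4,"s9")
E
```

```text
t 12.32 tcp [511.58 393.97 463.75] grasp [510.73 393.83 308.75] jaw deg 87.60170698255712 z [-0.01 -0.   -1.  ] F [-0.05  0.62  0.27] w 0.0 q [ 0.47  0.57  0.97  0.    1.61 -1.05]
```

View pics/s9.png

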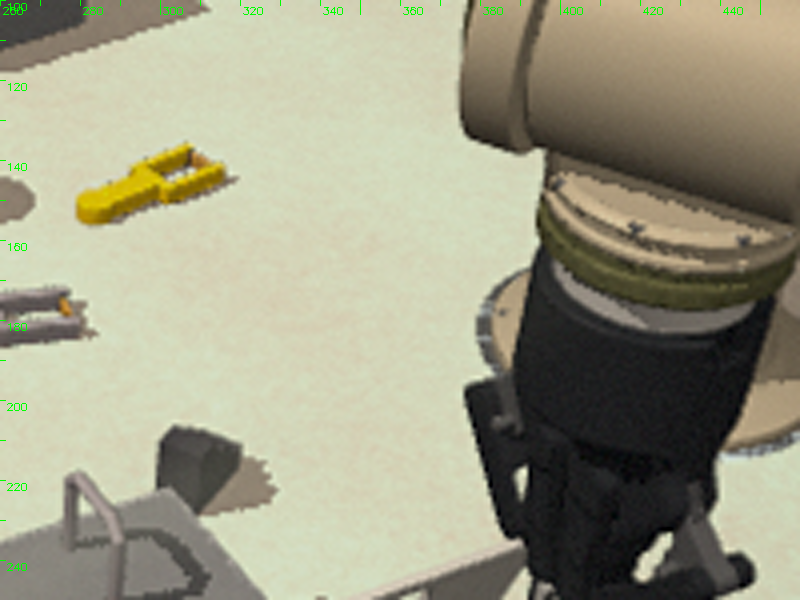

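Emit:
{"api": "drive_tool", "payload": {"rows": [[[0,-0.2,0,0,0,0],[0,-0.4,0,0,0,0],[0,-0.6,0,0,0,0],[0,-0.8,0,0,0,0],[0,-0.9,0,0,0,0]]]}}

```text
time_s: 13.0
eef_pos: [511.4, 303.3, 468.2]
ee_rot: [0.001, 0.021, 1.0, 0.001]
force: [-1.4, 3.8, 2.6]
grip_width: -0.002
```

```bash
python3 st.py; python3 - <<'E'
from h import *
im=viewer.capture("scene"); crop(im,250,120,450,270,4,"s10")
E
```

```text
t 13.0 tcp [511.4  303.28 468.25] grasp [511.57 303.71 313.25] jaw deg 87.56963395434386 z [ 0.  0. -1.] F [-1.35  3.79  2.64] w -0.002 q [ 0.34  0.44  1.16  0.    1.54 -1.19]
```

View pics/s10.png

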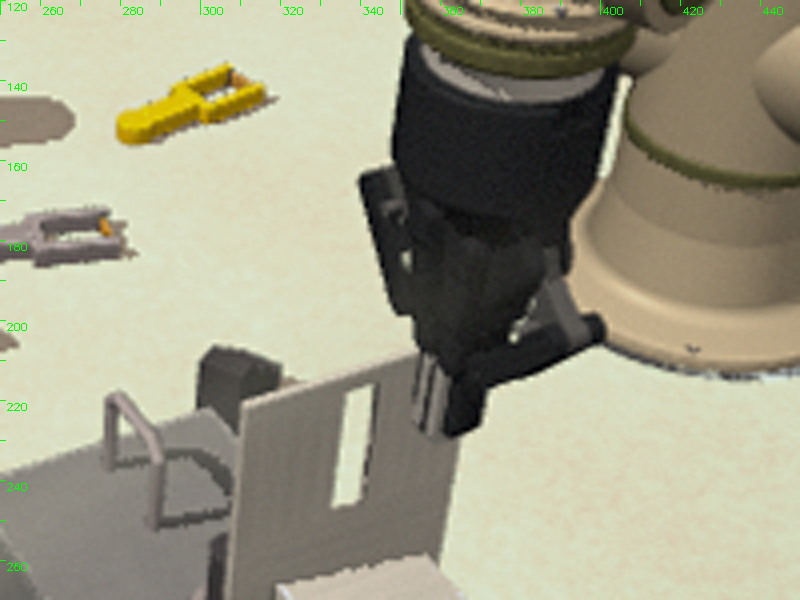

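Emit:
{"api": "drive_tool", "payload": {"rows": [[[-0.01,-0.23,-0.02,0,0,0],[-0.02,-0.46,-0.08,0,0,0],[-0.03,-0.7,-0.15,0,0,0],[-0.04,-0.91,-0.25,0,0,0]]]}}

```text
time_s: 13.55
eef_pos: [507.6, 211.3, 443.7]
ee_rot: [0.001, 0.021, 1.0, 0.001]
force: [0.1, 3.7, 0.6]
grip_width: -0.001
```

```bash
python3 st.py
```

```text
t 13.55 tcp [507.6  211.33 443.72] grasp [508.01 211.71 288.72] jaw deg 87.55533916689146 z [ 0.  0. -1.] F [0.1  3.74 0.6 ] w -0.001 q [ 0.18  0.34  1.35  0.    1.44 -1.35]
```

Emit:
{"api": "drive_tool", "payload": {"rows": [[[-0.01,-0.18,-0.13,0,0,0],[-0.02,-0.37,-0.29,0,0,0],[-0.02,-0.53,-0.47,0,0,0],[-0.03,-0.66,-0.66,0,0,0]]]}}

```text
time_s: 14.05
eef_pos: [505.0, 144.9, 378.3]
ee_rot: [0.002, 0.021, 1.0, 0.001]
force: [2.0, 0.6, 1.6]
grip_width: -0.002
```

```bash
python3 st.py; python3 - <<'E'
from h import *
im=viewer.capture("scene"); crop(im,220,150,420,300,4,"s11")
E
```

```text
t 14.05 tcp [505.   144.91 378.28] grasp [505.77 145.22 223.28] jaw deg 87.54927031930401 z [ 0.01  0.   -1.  ] F [1.96 0.65 1.61] w -0.002 q [ 0.06  0.33  1.54  0.    1.26 -1.47]
```

View pics/s11.png

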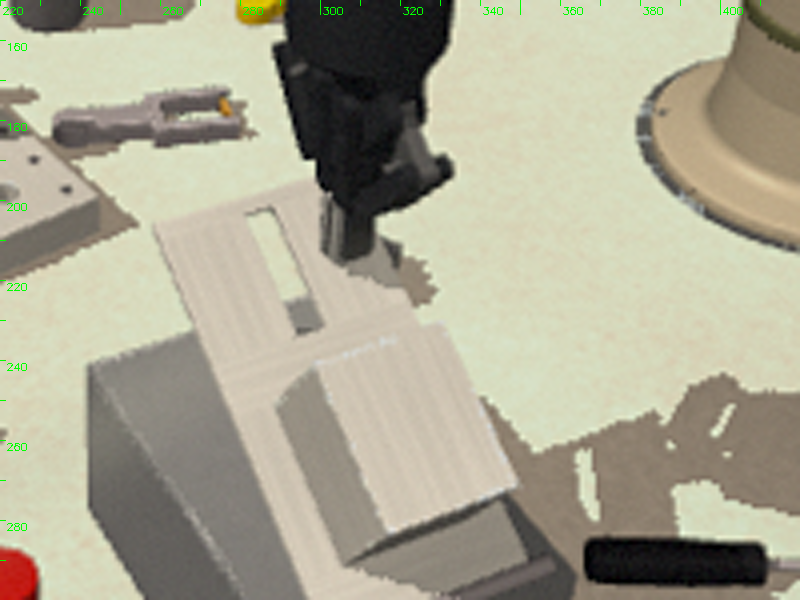

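Emit:
{"api": "drive_tool", "payload": {"rows": [[[0,-0.11,-0.2,0,0,0],[-0.01,-0.19,-0.44,0,0,0],[-0.01,-0.22,-0.6,0,0,0],[-0.01,-0.25,-0.75,0,0,0],[-0.01,-0.25,-0.75,0,0,0]]]}}

```text
time_s: 14.72
eef_pos: [503.9, 119.0, 300.2]
ee_rot: [-0.0, 0.022, 1.0, 0.001]
force: [-0.6, -0.8, 0.1]
grip_width: -0.003
```

```bash
python3 st.py
```

```text
t 14.72 tcp [503.85 119.01 300.22] grasp [503.76 119.2  145.22] jaw deg 87.50484444243565 z [-0.  0. -1.] F [-0.63 -0.77  0.12] w -0.003 q [ 0.01  0.4   1.66  0.    1.08 -1.52]
```

Emit:
{"api": "drive_tool", "payload": {"rows": [[[0,0,-0.04,0,0,0],[0,0,-0.08,0,0,0],[0,0,-0.12,0,0,0],[0,0,-0.13,0,0,0]]]}}

```text
time_s: 15.22
eef_pos: [503.9, 119.1, 287.4]
ee_rot: [-0.0, 0.022, 1.0, 0.001]
force: [-2.2, -0.3, 8.0]
grip_width: 0.001
```

```bash
python3 st.py; python3 - <<'E'
from h import *
im=viewer.capture("scene"); crop(im,220,150,420,300,4,"s12")
E
```

```text
t 15.22 tcp [503.9  119.05 287.41] grasp [503.84 119.24 132.41] jaw deg 87.50784772462961 z [-0.  0. -1.] F [-2.24 -0.29  7.99] w 0.001 q [ 0.01  0.42  1.67  0.    1.05 -1.52]
```

View pics/s12.png

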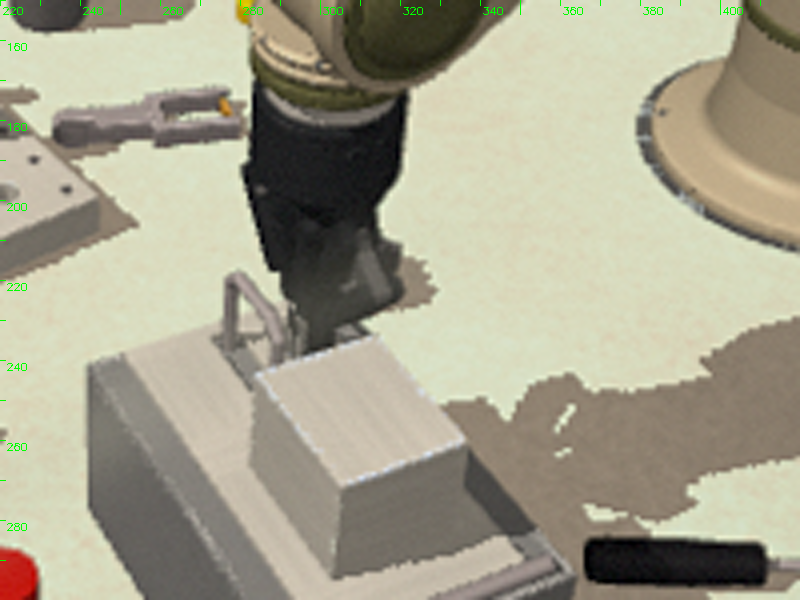

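Emit:
{"api": "drive_tool", "payload": {"rows": [[[0,0,-0.015,0,0,0],[0,0,-0.02,0,0,0],[0,0,-0.02,0,0,0]]]}}

```text
time_s: 15.65
eef_pos: [503.8, 119.1, 287.3]
ee_rot: [0.0, 0.022, 1.0, 0.0]
force: [-7.0, -1.4, 18.5]
grip_width: 0.001
```

Emit:
{"api": "drive_tool", "payload": {"rows": [[[0,0,0.2,0,0,0],[0,0,0.6,0,0,0],[0,0,1,0,0,0],[0,0,1,0,0,0]]]}}

```text
time_s: 16.15
eef_pos: [503.9, 119.2, 389.8]
ee_rot: [0.003, 0.022, 1.0, 0.001]
force: [0.3, 0.0, -0.3]
grip_width: 0.0
```

```bash
python3 st.py; python3 - <<'E'
from h import *
im=viewer.capture("scene"); crop(im,220,190,380,310,5,"s13")
im=viewer.capture("top"); crop(im,290,180,390,280,7,"t13")
E
```

```text
t 16.15 tcp [503.88 119.23 389.75] grasp [504.75 119.42 234.75] jaw deg 87.5339616736959 z [ 0.01  0.   -1.  ] F [ 0.27  0.   -0.25] w 0.0 q [ 0.01  0.31  1.54  0.    1.28 -1.52]
```

View pics/s13.png

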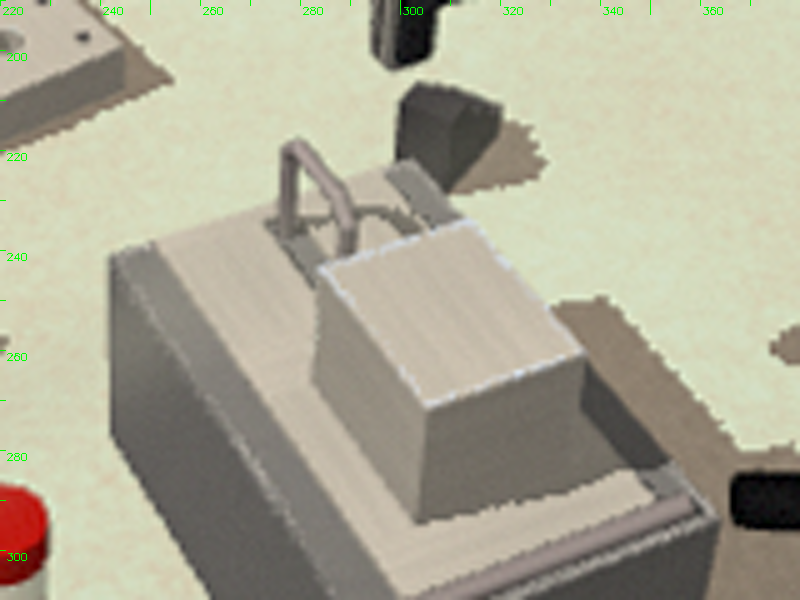

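View pics/t13.png

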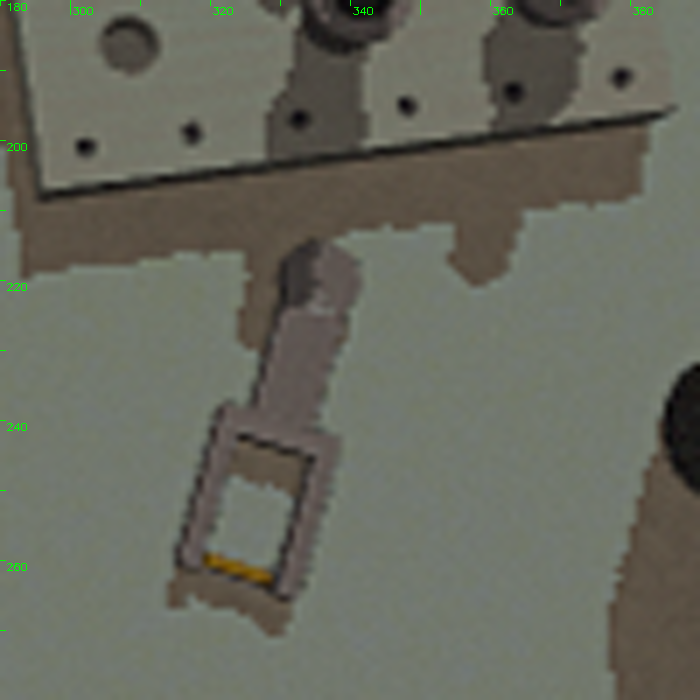

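The cover is flat with the staple up through its slot, around (300,240). The grey hook sits at top (333,231) and points down-left in the picture. Locating it precisely next.

```bash
python3 - <<'E'
from h import *
np.set_printoptions(precision=1,suppress=True)
t=lambda x,y:atz("top",*cc(290,180,7,[(x,y)])[0],16)
P={k:t(*v) for k,v in dict(sl=(222,402),sr=(340,437),tl=(181,566),tr=(295,600),c0=(298,356)).items()}
for k in P: print(k,P[k])
tip=(P['tl']+P['tr'])/2; sh=(P['sl']+P['sr'])/2
d=tip-sh; print("len",np.linalg.norm(d),"ang",np.degrees(np.arctan2(d[1],d[0])), "w",np.linalg.norm(P['tl']-P['tr']),np.linalg.norm(P['sl']-P['sr']))
d/=np.linalg.norm(d); c=P['tl']-P['tr']; print("cross ang",np.degrees(np.arctan2(c[1],c[0])))
print("grip T",tip-86*d, sh-24*d)
# scene cam view
im=cv2.imread("pics/scene0.png")[:,:,::-1]
crop(im,225,160,295,200,11,"hs")
E
```

```text
sl [ 411.6 -216.5   16. ]
sr [ 398.5 -259.2   16. ]
tl [ 352.2 -199.4   16. ]
tr [ 339.8 -240.3   16. ]
c0 [ 428.4 -245.1   16. ]
len 61.77573674981228 ang 163.0542486408795 w 42.726590894103126 44.695970959263114
cross ang 73.12693727523134
grip T [ 428.3 -244.9   16. ] [ 428.  -244.9   16. ]
```

View pics/hs.png

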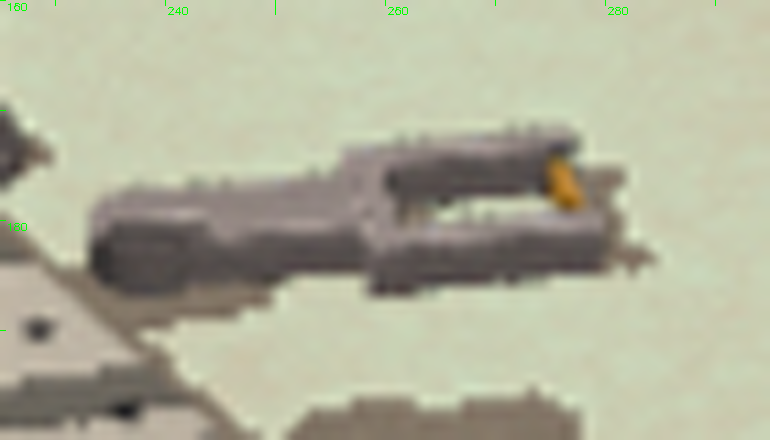

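```bash
python3 - <<'E'
from h import *
a=np.radians(163.1);ex=np.array([np.cos(a),np.sin(a),0]);ey=np.array([-ex[1],ex[0],0])
f=lambda p:np.round((p-np.array([225,160])+.5)*11-.5)
G=np.array([428.2,-245,16])
for n,x,y in(("tip+",86,23),("tip-",86,-23),("sh+",24,23),("sh-",24,-23),("tip+in",86,14),("tip-in",86,-14),("back",-45,0),("shank-y",0,-12),("shank+y",0,12)): print(n,f(proj("scene",G+x*ex+y*ey)))
for d in((5,0),(0,5)): print(f(proj("scene",G+[d[0],d[1],0]))-f(proj("scene",G)))
E
```

```text
tip+ [559. 120.]
tip- [601. 220.]
sh+ [328. 145.]
sh- [364. 247.]
tip+in [567. 139.]
tip-in [592. 200.]
back [ 82. 224.]
shank-y [263. 232.]
shank+y [246. 179.]
[-17.   5.]
[10. 10.]
```

Emit:
{"api": "drive_tool", "payload": {"rows": [[[-0.1,-0.5,0,0,0,-0.04],[-0.2,-1,0,0,0,-0.08]]], "fingers": 1}}

```text
time_s: 16.5
eef_pos: [483.0, 18.3, 384.9]
ee_rot: [-0.002, 0.085, 0.996, 0.001]
force: [0.8, -0.5, -0.9]
grip_width: 0.418
```

Emit:
{"api": "drive_tool", "payload": {"rows": [[[-0.1,-0.5,0,0,0,-0.04],[-0.2,-1,0,0,0,-0.08]]]}}

```text
time_s: 16.75
eef_pos: [462.3, -83.2, 383.4]
ee_rot: [-0.003, 0.148, 0.989, 0.001]
force: [1.8, -0.6, -0.7]
grip_width: 0.847
```

Emit:
{"api": "drive_tool", "payload": {"rows": [[[-0.1,-0.5,0,0,0,0],[-0.2,-1,0,0,0,0]]]}}

```text
time_s: 17.0
eef_pos: [441.6, -184.7, 381.8]
ee_rot: [-0.004, 0.148, 0.989, 0.002]
force: [1.1, -0.2, 0.2]
grip_width: 1.001
```

```bash
python3 st.py
```

```text
t 17.0 tcp [ 441.6  -184.69  381.81] grasp [ 440.33 -183.85  226.82] jaw deg 72.95578556298366 z [-0.01  0.01 -1.  ] F [ 1.12 -0.21  0.17] w 1.001 q [-0.64  0.23  1.67 -0.    1.25 -1.91]
```

Emit:
{"api": "drive_tool", "payload": {"rows": [[[-0.14,-0.59,0,-0.003,-0.005,0],[-0.14,-0.59,-0.4,-0.003,-0.005,0],[-0.14,-0.59,-0.9,-0.003,-0.005,0],[-0.14,-0.59,-1,-0.003,-0.005,0],[-0.14,-0.59,-1,-0.003,-0.005,0]]]}}

```text
time_s: 17.62
eef_pos: [427.8, -243.7, 281.9]
ee_rot: [-0.001, 0.148, 0.989, 0.001]
force: [-0.6, 0.1, -0.1]
grip_width: 0.996
```

```bash
python3 st.py;  python3 - <<'E'
from h import *
im=viewer.capture("scene"); crop(im,180,80,340,200,5,"s14")
E
```

```text
t 17.62 tcp [ 427.8  -243.67  281.93] grasp [ 427.65 -243.45  126.93] jaw deg 72.97171427376242 z [-0.  0. -1.] F [-0.57  0.14 -0.09] w 0.996 q [-0.76  0.38  1.75  0.    1.01 -2.03]
```

View pics/s14.png

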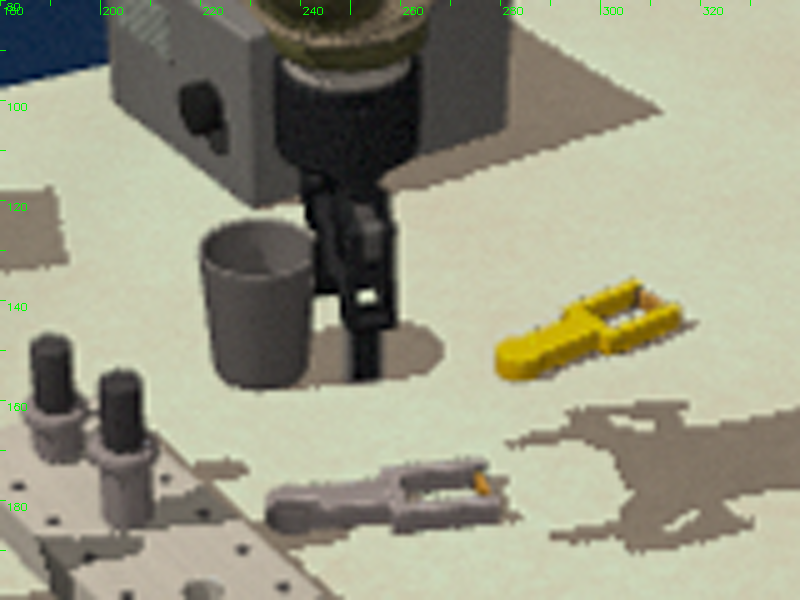

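Emit:
{"api": "drive_tool", "payload": {"rows": [[[0,0,-0.4,0,0,0],[0,0,-0.8,0,0,0],[0,0,-1,0,0,0],[0,0,-1,0,0,0]]]}}

```text
time_s: 18.18
eef_pos: [428.3, -243.9, 183.3]
ee_rot: [0.0, 0.148, 0.989, -0.0]
force: [-0.1, -0.2, 1.0]
grip_width: 1.0
```

```bash
python3 st.py;  python3 - <<'E'
from h import *
im=viewer.capture("scene"); crop(im,180,80,340,200,5,"s15")
im=viewer.capture("top"); crop(im,290,180,390,280,6,"t15")
E
```

```text
t 18.18 tcp [ 428.28 -243.91  183.3 ] grasp [ 428.38 -243.94   28.3 ] jaw deg 72.99266167597953 z [ 0. -0. -1.] F [-0.07 -0.21  0.97] w 1.0 q [-0.76  0.55  1.82  0.    0.78 -2.03]
```

View pics/s15.png

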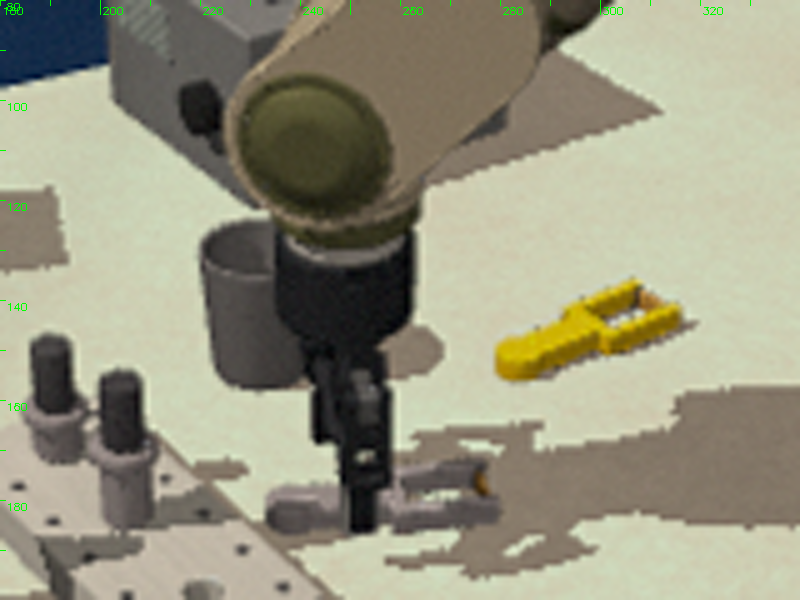

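The open fingers straddle the shank, near finger at (251,180). I'll go down the last few mm and close.

Emit:
{"api": "drive_tool", "payload": {"rows": [[[0,0,-0.04,0,0,0],[0,0,-0.065,0,0,0],[0,0,-0.065,0,0,0]]]}}

```text
time_s: 18.65
eef_pos: [428.5, -244.1, 178.1]
ee_rot: [0.001, 0.148, 0.989, -0.001]
force: [1.0, -0.6, -0.6]
grip_width: 1.001
```

Emit:
{"api": "drive_tool", "payload": {"rows": [[[0,0,0,0,0,0],[0,0,0,0,0,0],[0,0,0,0,0,0],[0,0,0,0,0,0],[0,0,0,0,0,0],[0,0,0,0,0,0],[0,0,0,0,0,0]]], "fingers": -1, "force": 80}}

```text
time_s: 19.52
eef_pos: [428.6, -244.2, 178.5]
ee_rot: [0.002, 0.148, 0.989, -0.001]
force: [-1.4, 0.4, 5.9]
grip_width: 0.255
```

```bash
python3 st.py;  python3 - <<'E'
from h import *
im=viewer.capture("scene"); crop(im,215,140,300,200,9,"s16")
E
```

```text
t 19.52 tcp [ 428.6  -244.22  178.53] grasp [ 429.06 -244.6    23.53] jaw deg 72.99764703169066 z [ 0. -0. -1.] F [-1.38  0.43  5.85] w 0.255 q [-0.76  0.56  1.82  0.    0.76 -2.03]
```

View pics/s16.png

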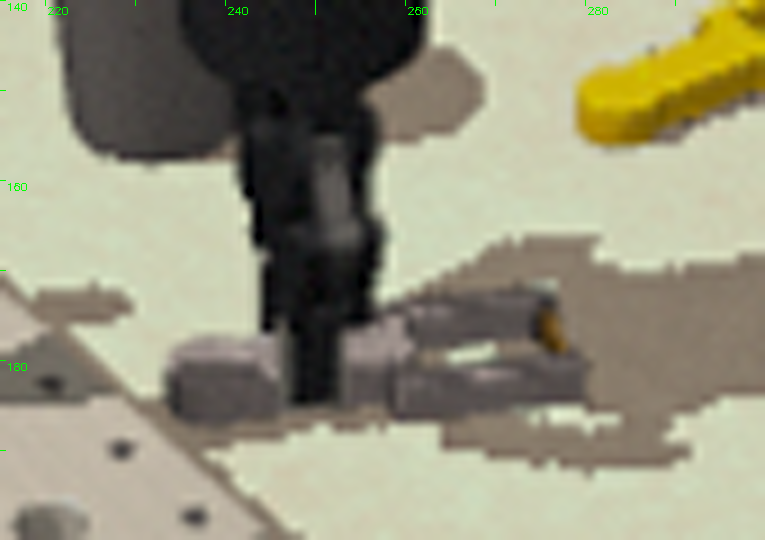

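```bash
python3 - <<'E'
from h import *
for z in (0,90): print(z,atz("top",250,122,0).round(), atz("top",251,105,100).round(), atz("scene",167,262,0).round(), atz("top",120,88,210).round())
E
```

```text
0 [735. -32.   0.] [741. -39. 100.] [741. -54.   0.] [740. 254. 210.]
90 [735. -32.   0.] [741. -39. 100.] [741. -54.   0.] [740. 254. 210.]
```

Emit:
{"api": "drive_tool", "payload": {"rows": [[[0,0,0.15,0,0,0],[0,0,0.5,0,0,0],[0,0,1,0,0,0]]]}}

```text
time_s: 19.95
eef_pos: [428.3, -244.0, 279.7]
ee_rot: [0.001, 0.148, 0.989, -0.0]
force: [0.8, -1.2, -0.8]
grip_width: 0.254
```

Emit:
{"api": "drive_tool", "payload": {"rows": [[[0,0,0.35,0,0,0.05],[0.2,0.3,0.6,0,0,0.1],[0.5,0.7,0.6,0,0,0.162]]]}}

```text
time_s: 20.32
eef_pos: [478.6, -173.6, 342.6]
ee_rot: [0.003, 0.021, 1.0, -0.002]
force: [0.7, -0.8, -1.5]
grip_width: 0.254
```

```bash
python3 st.py;  python3 - <<'E'
from h import *
im=viewer.capture("scene"); cv2.imwrite("pics/s17.png",cv2.resize(im[:,:,::-1],None,fx=1.5,fy=1.5))
E
```

```text
t 20.32 tcp [ 478.6  -173.63  342.63] grasp [ 479.49 -174.15  187.63] jaw deg 87.62624088903578 z [ 0.01 -0.   -1.  ] F [ 0.65 -0.85 -1.47] w 0.254 q [-0.58  0.34  1.64  0.    1.16 -2.11]
```

View pics/s17.png

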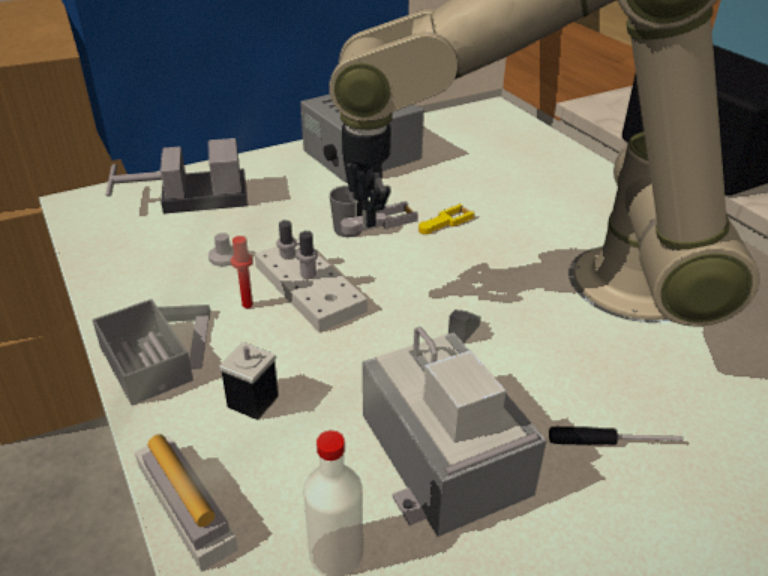

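The hook is in the gripper at (370,215) and level. I'll carry it to the +x side of the staple.

Emit:
{"api": "drive_tool", "payload": {"rows": [[[0.27,0.45,0,0,0,0],[0.55,0.9,0,0,0,0]]]}}

```text
time_s: 20.62
eef_pos: [536.2, -77.7, 342.5]
ee_rot: [0.003, 0.017, 1.0, -0.0]
force: [-0.0, -0.7, -1.0]
grip_width: 0.256
```

Emit:
{"api": "drive_tool", "payload": {"rows": [[[0.27,0.45,0,0,0,0],[0.55,0.9,0,0,0,0]]]}}

```text
time_s: 20.88
eef_pos: [591.6, 14.1, 343.4]
ee_rot: [0.003, 0.017, 1.0, -0.0]
force: [0.9, -0.1, -2.2]
grip_width: 0.248
```

Emit:
{"api": "drive_tool", "payload": {"rows": [[[0.25,0.4,0,0,0,0],[0.5,0.81,0,0,0,0],[0.5,0.81,0,0,0,0],[0.5,0.81,0,0,0,0]]]}}

```text
time_s: 21.38
eef_pos: [641.4, 94.8, 343.7]
ee_rot: [0.003, 0.017, 1.0, -0.0]
force: [0.7, 0.2, -0.9]
grip_width: 0.251
```

```bash
python3 st.py;  python3 - <<'E'
from h import *
im=viewer.capture("scene"); crop(im,200,150,360,270,5,"s18")
im=viewer.capture("top"); crop(im,150,120,250,220,6,"t18")
E
```

```text
t 21.38 tcp [641.36  94.79 343.65] grasp [642.34  94.67 188.66] jaw deg 88.07226923921101 z [ 0.01 -0.   -1.  ] F [ 0.68  0.22 -0.92] w 0.251 q [-0.03  0.63  1.17 -0.    1.33 -1.57]
```

View pics/s18.png

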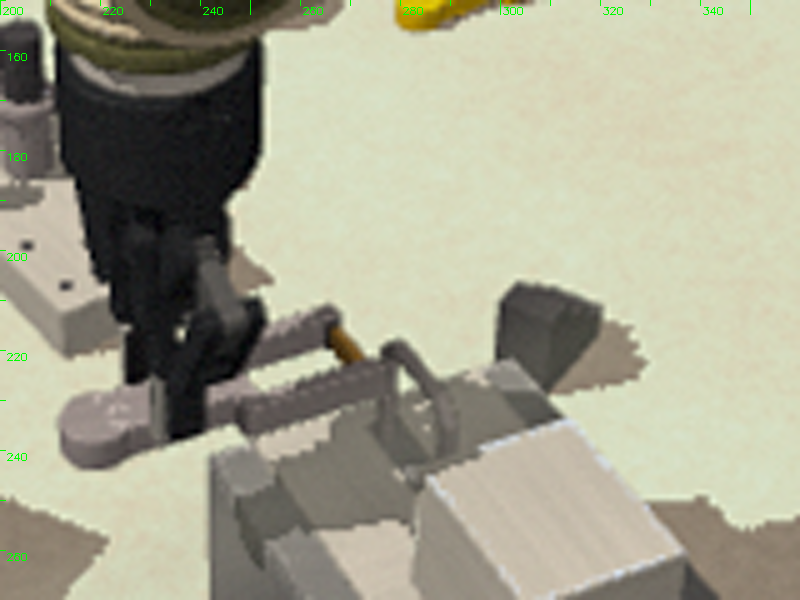

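View pics/t18.png

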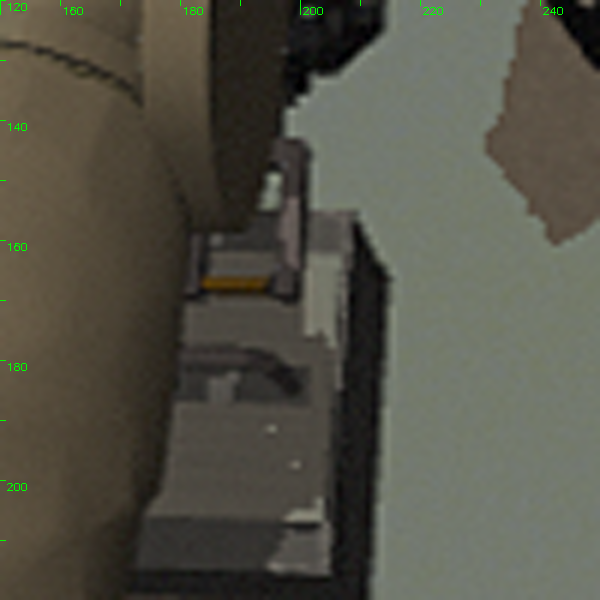

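Emit:
{"api": "drive_tool", "payload": {"rows": [[[0,-0.1,0,0,0.004,-0.005],[0,-0.1,-0.2,0,0.004,-0.005],[0,-0.1,-0.4,0,0.004,-0.005],[0,-0.1,-0.46,0,0.004,-0.005],[0,-0.1,-0.46,0,0.004,-0.005]]]}}

```text
time_s: 22.1
eef_pos: [641.4, 83.5, 298.1]
ee_rot: [0.0, 0.022, 1.0, -0.0]
force: [0.4, 0.2, -1.9]
grip_width: 0.255
```

```bash
python3 st.py;  python3 - <<'E'
from h import *
im=viewer.capture("scene"); crop(im,200,190,300,270,8,"s19")
im=viewer.capture("top"); crop(im,150,120,250,220,6,"t19")
E
```

```text
t 22.1 tcp [641.36  83.52 298.15] grasp [641.42  83.4  143.15] jaw deg 87.51216752128076 z [ 0. -0. -1.] F [ 0.35  0.22 -1.88] w 0.255 q [-0.05  0.67  1.23 -0.    1.24 -1.58]
```

View pics/s19.png

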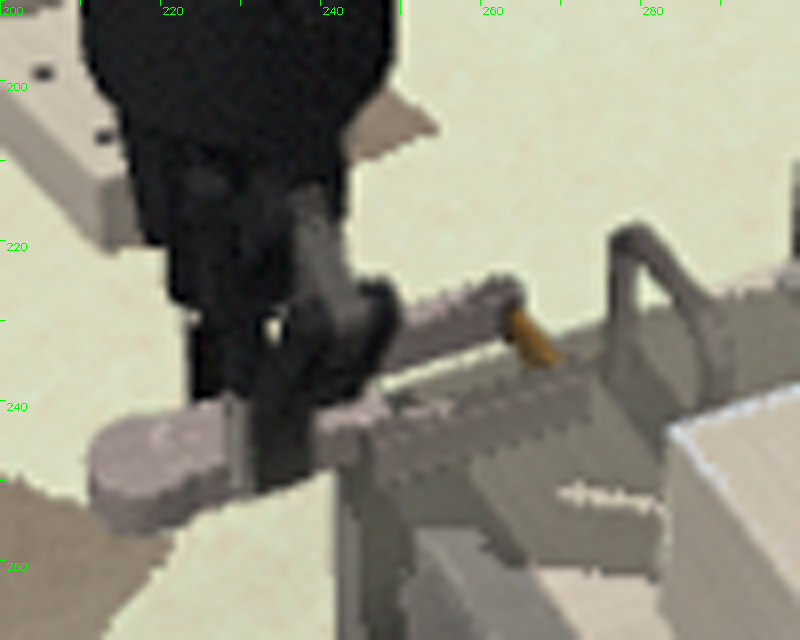

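View pics/t19.png

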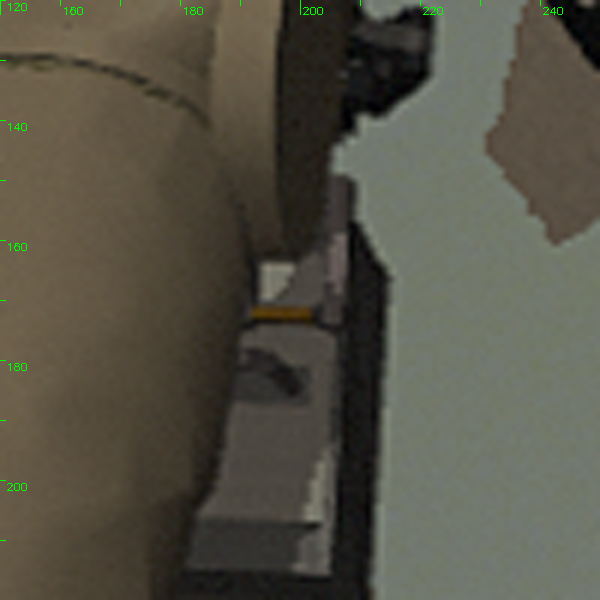

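```bash
python3 - <<'E'
from h import *
np.set_printoptions(precision=1,suppress=True)
s=cv2.imread("pics/scene0.png")[:,:,::-1];t=cv2.imread("pics/top0.png")[:,:,::-1]
A=s[210:260,265:315,::-1];B=t[165:215,165:215,::-1]
g=lambda x:cv2.resize((255*(x/255.)**.6).astype(np.uint8),None,fx=8,fy=8,interpolation=cv2.INTER_CUBIC)
cv2.imwrite("pics/st.png",np.hstack([g(A),g(B)]))
L=np.array([535,88.9,110.])
ey=np.array([.0419,.999,0])
fs=lambda p:np.round((np.array(p)-np.array([265,210])+.5)*8-.5); ft=lambda p:np.round((np.array(p)-np.array([165,165])+.5)*8-.5)
for nm,q in(("outer base",L),("outer top",L+[0,0,54]),("inner base",L+50*ey),("inner top",L+50*ey+[0,0,54])): print(nm,fs(proj("scene",q)),ft(proj("top",q))+[400,0])
for d in((5,0,0),(0,5,0)): print(fs(proj("scene",L+d))-fs(proj("scene",L)),ft(proj("top",L+d))-ft(proj("top",L)))
# gate in t19
print("gate T",atz("top",*cc(150,120,6,[(283,312)])[0],128))
a=np.radians(177.5);ex=np.array([np.cos(a),np.sin(a),0]);hy=np.array([-ex[1],ex[0],0])
G=np.array([641.4,83.4,135.6])+1.6*ex
f8=lambda p:np.round((p-np.array([200,190])+.5)*8-.5)
f6=lambda p:np.round((p-np.array([150,120])+.5)*6-.5)
for n,x,y in(("tip+",86,23),("tip-",86,-23),("gate",81,0),("gate+",81,14),("gate-",81,-14),("back",-45,0)): print(n,f8(proj("scene",G+x*ex+y*hy)),f6(proj("top",G+x*ex+y*hy)))
E
```

```text
outer base [ 91. 212.] [668. 156.]
outer top [99. 58.] [633. 117.]
inner base [182. 331.] [505. 151.]
inner top [193. 175.] [460. 112.]
[-16.   6.] [  1. -16.]
[10. 12.] [-16.   0.]
gate T [561.7  89.4 128. ]
tip+ [510. 267.] [342. 328.]
tip- [590. 372.] [227. 325.]
gate [533. 324.] [285. 314.]
gate+ [509. 292.] [321. 315.]
gate- [557. 357.] [250. 313.]
back [ 85. 466.] [307.  12.]
```

View pics/st.png

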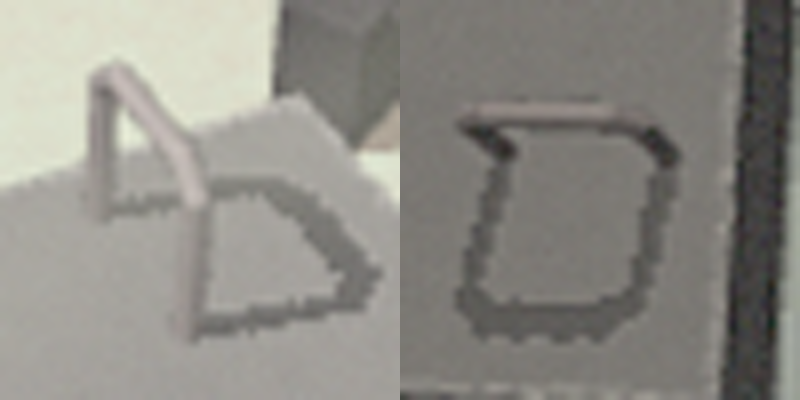

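Emit:
{"api": "drive_tool", "payload": {"rows": [[[0,0.005,-0.02,0,0,0],[-0.05,0.007,-0.04,0,0,0],[-0.1,0.01,-0.04,0,0,0],[-0.15,0.012,-0.04,0,0,0],[-0.15,0.012,-0.04,0,0,0]]]}}

```text
time_s: 22.82
eef_pos: [626.2, 85.1, 295.0]
ee_rot: [0.001, 0.021, 1.0, -0.0]
force: [-0.2, -0.5, -1.7]
grip_width: 0.253
```

```bash
python3 st.py;  python3 - <<'E'
from h import *
im=viewer.capture("scene"); crop(im,200,190,300,270,8,"s20")
E
```

```text
t 22.82 tcp [626.16  85.11 295.03] grasp [626.46  84.99 140.04] jaw deg 87.54214936972426 z [ 0. -0. -1.] F [-0.15 -0.54 -1.67] w 0.253 q [-0.05  0.64  1.29 -0.    1.21 -1.58]
```

View pics/s20.png

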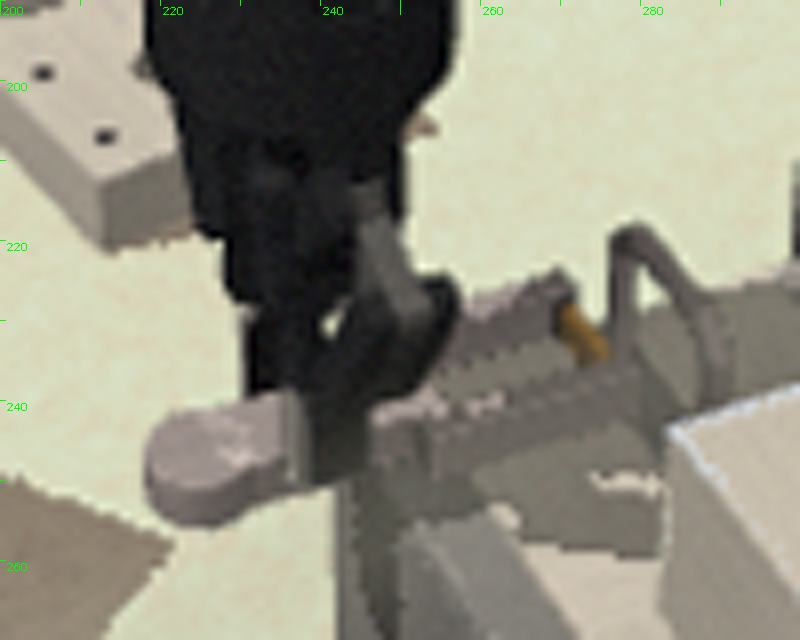

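The outer leg at (277,232) now sits between the two fork arms, facing the orange gate. Pushing on.

Emit:
{"api": "drive_tool", "payload": {"rows": [[[-0.08,0.003,0,0,0,0],[-0.16,0.006,0,0,0,0],[-0.22,0.009,0,0,0,0]]]}}

```text
time_s: 23.25
eef_pos: [604.0, 85.8, 295.3]
ee_rot: [0.002, 0.021, 1.0, -0.001]
force: [2.0, -2.2, -1.5]
grip_width: 0.255
```

```bash
python3 st.py
```

```text
t 23.25 tcp [603.95  85.85 295.35] grasp [604.45  85.65 140.35] jaw deg 87.54664069864975 z [ 0. -0. -1.] F [ 2.04 -2.17 -1.51] w 0.255 q [-0.05  0.59  1.37 -0.    1.18 -1.58]
```

Emit:
{"api": "drive_tool", "payload": {"rows": [[[-0.08,0.003,0,0,0,0],[-0.16,0.006,0,0,0,0],[-0.22,0.009,0,0,0,0]]]}}

```text
time_s: 23.62
eef_pos: [581.2, 86.9, 295.1]
ee_rot: [0.001, 0.021, 1.0, -0.0]
force: [0.1, -0.2, -1.1]
grip_width: 0.252
```

```bash
python3 st.py;  python3 - <<'E'
from h import *
im=viewer.capture("scene"); crop(im,200,190,300,270,8,"s21")
im=viewer.capture("top"); crop(im,150,120,250,220,6,"t21")
E
```

```text
t 23.62 tcp [581.18  86.93 295.14] grasp [581.45  86.81 140.14] jaw deg 87.5407159357503 z [ 0. -0. -1.] F [ 0.13 -0.23 -1.14] w 0.252 q [-0.05  0.55  1.44 -0.    1.15 -1.58]
```

View pics/s21.png

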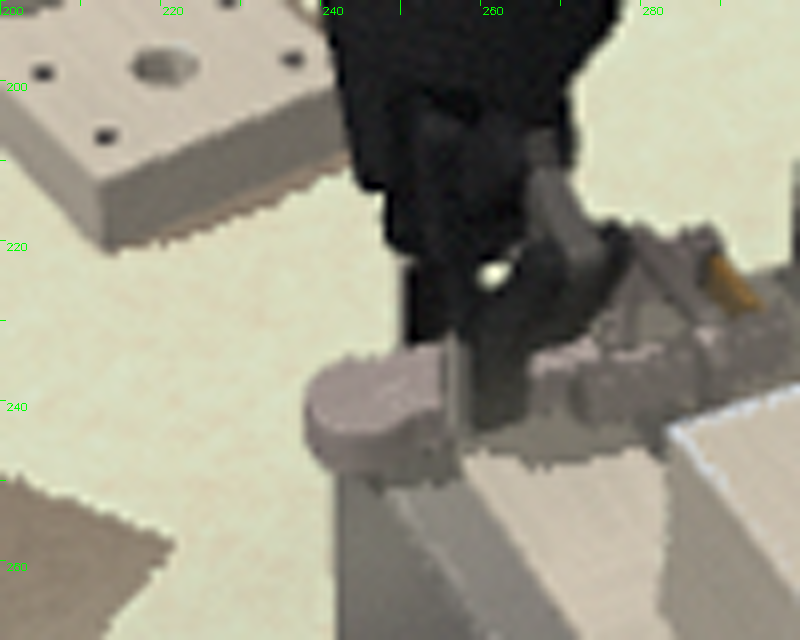

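The leg is inside the fork and the orange gate is back across the mouth at (290,225). Force peaked at about 2–3 N at my sampled points and then dropped to 0. I'll lower it onto the cover and release.

Emit:
{"api": "drive_tool", "payload": {"rows": [[[0,0,-0.015,0,0,0],[0,0,-0.025,0,0,0],[0,0,-0.03,0,0,0],[0,0,-0.03,0,0,0]]]}}

```text
time_s: 24.22
eef_pos: [581.4, 87.0, 292.5]
ee_rot: [0.001, 0.021, 1.0, -0.0]
force: [-0.9, 0.5, 2.4]
grip_width: 0.252
```

```bash
python3 st.py
```

```text
t 24.23 tcp [581.36  87.02 292.5 ] grasp [581.7   86.88 137.5 ] jaw deg 87.55283658870975 z [ 0. -0. -1.] F [-0.92  0.47  2.44] w 0.252 q [-0.05  0.55  1.45 -0.    1.14 -1.58]
```

Emit:
{"api": "drive_tool", "payload": {"rows": [[[0,0,0,0,0,0],[0,0,0,0,0,0],[0,0,0,0,0,0],[0,0,0,0,0,0],[0,0,0.02,0,0,0],[0,0,0.02,0,0,0]]], "fingers": 1}}

```text
time_s: 24.98
eef_pos: [581.4, 87.0, 294.7]
ee_rot: [0.001, 0.021, 1.0, -0.0]
force: [-0.1, -0.3, 0.6]
grip_width: 1.001
```

Emit:
{"api": "drive_tool", "payload": {"rows": [[[0,0,0.1,0,0,0],[0,0,0.4,0,0,0],[0,0,0.7,0,0,0],[0,0,1,0,0,0]]]}}

```text
time_s: 25.48
eef_pos: [581.2, 87.1, 396.5]
ee_rot: [0.002, 0.021, 1.0, -0.0]
force: [0.8, -0.1, 0.3]
grip_width: 0.999
```

Emit:
{"api": "drive_tool", "payload": {"rows": [[[0,-0.5,0.3,0,0,0],[0,-1,0.6,0,0,0],[0,-1,0.6,0,0,0]]]}}

```text
time_s: 25.85
eef_pos: [581.0, -15.6, 459.5]
ee_rot: [0.004, 0.023, 1.0, -0.001]
force: [-0.1, 1.5, 0.4]
grip_width: 0.999
```

Emit:
{"api": "drive_tool", "payload": {"rows": [[[-0.3,-0.5,0,0,0,0],[-0.6,-1,0,0,0,0],[-0.6,-1,0,0,0,0]]]}}

```text
time_s: 26.22
eef_pos: [519.7, -117.4, 459.7]
ee_rot: [0.004, 0.025, 1.0, -0.001]
force: [-0.8, 0.2, -0.0]
grip_width: 1.002
```

```bash
python3 st.py;  python3 - <<'E'
from h import *
im=viewer.capture("scene"); crop(im,220,190,340,280,6,"s22");cv2.imwrite("pics/s22f.png",cv2.resize(im[:,:,::-1],None,fx=1.5,fy=1.5))
im=viewer.capture("top"); crop(im,100,120,230,230,6,"t22")
E
```

```text
t 26.23 tcp [ 519.69 -117.44  459.69] grasp [ 520.92 -117.86  304.69] jaw deg 87.11598797559016 z [ 0.01 -0.   -1.  ] F [-0.84  0.22 -0.02] w 1.002 q [-0.44  0.3   1.38  0.    1.46 -1.96]
```

View pics/s22.png

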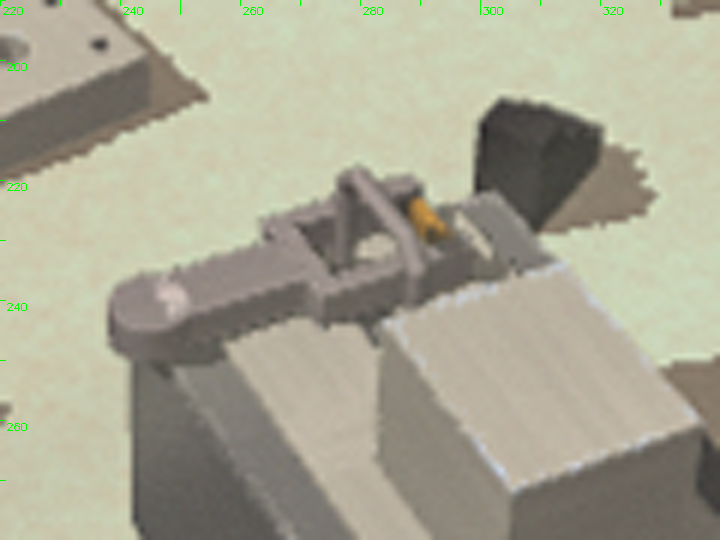

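View pics/t22.png

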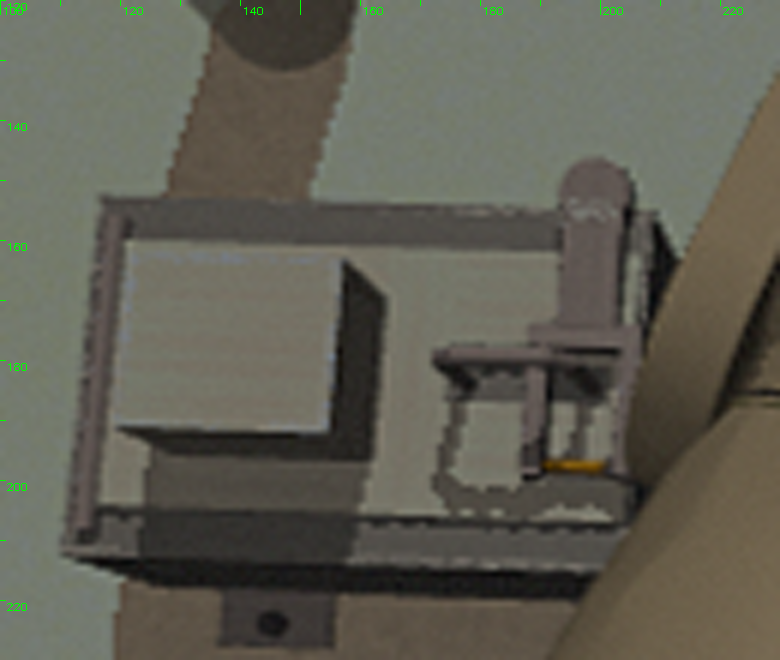

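View pics/s22f.png

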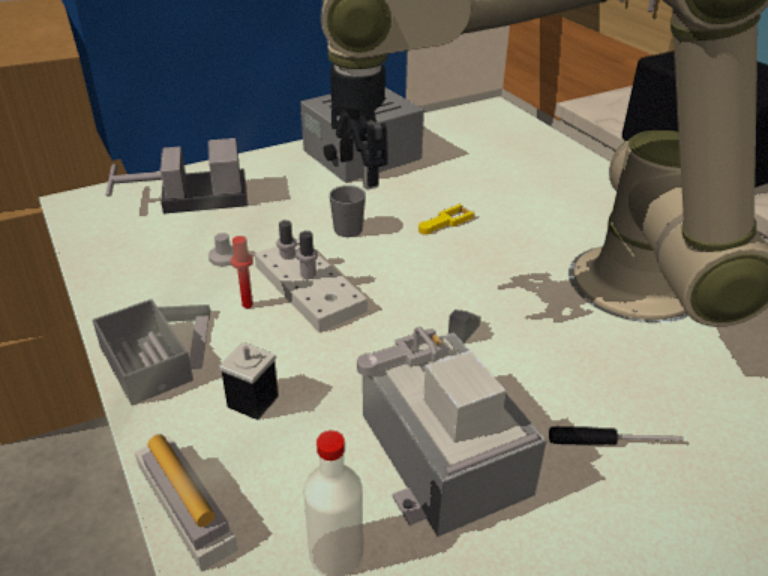

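The hook lies flat on the cover. Its near arm goes through the staple's window, and the outer leg is inside the fork at scene (278,225). The orange gate is straight across the mouth at top (195,197), and the arm is clear of everything. Handing in.

```bash
python3 - <<'E'
from rig import ctrl
print(ctrl.finish_job()); s=ctrl.sense(); print(s["time_s"],s["force"].round(1))
E
```

```text
the job is handed in; nothing more can be done
None
the job is handed in; nothing more can be done
```

The job is finished and handed in at about 26 s of the 69 s allowed. The hand-in gives no verdict, so the results below are from my own pictures and force readings.

- **Bar:** I lifted the longest bar out of the plate's +y end hole and lowered it slowly into the tube. The collar met the rim at the expected height, with 15 N on the tool. The picture after release showed it upright and seated; since then the cover's hood has hidden it.
- **Cover:** I pushed it shut with closed fingers until it resisted at 18 N with the fingertips at 114 mm, the height of a shut cover. The last pictures show it flat with the staple up through the slot.
- **Hook:** I pushed the grey snap hook onto the staple's outer leg from the +x side. Force was about 3 N at the gate, then dropped to zero. It lies flat on the cover, released, with the leg inside the fork and the gate straight across the mouth.
- **Everything else:** the final full picture shows the other bars, the bystanders and the red and yellow look-alikes in place, with the gripper well away from everything.

**Disagreements:** the two cameras differed by up to about 4 mm on some positions. I used averages and re-checked the bar over the tube and the hook at the staple. No check failed, but I judged the gate angle, the cover angle and the bar's final seating only from pictures and forces.

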